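# Set the feeder's lanes with a gauge block and start it

### The arm

A 7-joint arm with a two-finger parallel gripper is mounted at the origin on the work surface. World frame = base frame: x ahead of the robot, y to its left, z up, the work surface at z = 0. Lengths are in m, angles in rad, forces in N, time in s.
With the tool pointing down it reaches from about 0.4 to 0.925 m from the base axis. Payload 4.1 kg.
Tool frame: the origin (TCP) lies at the very end of the fingers, on their centre line; the grasp point (between the pads) lies 19 mm behind it (ctrl.grasp_offset is the distance from the TCP to the grasp point, in m); z points along the fingers, y is the direction in which the jaws open and shut (so a half turn about z gives the same grasp; the last joint's range is limited). The gripper opens to 85 mm and grips with 20 to 120 N. Pads are 22 mm wide; open, the fingers measure 114 mm over their backs; the gripper's body (76 mm by 85 mm) begins 54 mm behind the grasp point. The pads swing forward as they close: fully open they stand 13 mm farther back than shut.
Start: joints at [1.162, 0.398, 0.045, 1.537, -0.019, 1.207, -0.051], TCP at [0.198, -0.619, 0.231] pointing down, gripper open.
Joint ranges: [-2.82, 2.82], [-0.49, 2.23], [-1.37, 1.46], [0, 2.46], [-1.36, 4.5], [0.23, 2], [-2.94, 2.94]. Speed limits (rad/s): [2.57, 2.57, 3.14, 3.14, 3.14, 3.14, 3.14].

### API

Orientations are given as a unit quaternion [x, y, z, w].
In Python, from plant import readout, viewer, order, ctrl gives the robot as it stands. The module is installed in compiled form; this text tells all that it offers.
- The arm moves only by the tool step_arm, never from a script. Its arguments are lists of equal length, an entry for each row: "dr": the turn, a rotation vector about the tool's x, y, z in degrees, a list of three; "translation": the shift along the tool's x, y, z in cm, a list of three; "fingers": the gripper command: -1 is fully open, 1 is shut, values between are in proportion. In form: {"dr": [[rx, ry, rz], ...], "translation": [[dx, dy, dz], ...], "fingers": [fingers, ...]}. A call has 1 to 10 rows; each row is the pose to reach, as a shift and turn from the pose commanded when the call began, along the tool's axes at that moment; what a row does not reach only later rows make up. A row lasts 1/12 s, in which the tool goes at most 41.7 mm and 7.16 degrees, less where a joint would pass 70% of its speed; a pose out of reach is approached as far as the arm can. A call with a gripper value outside its range is refused whole. The fingers move at their own pace and stop on an object; "squeeze" is the grip in N (left out, the last holds). Time passes only in rows, so rows that repeat a pose let the fingers close. It gives the time, the measured TCP pose, the force and the opening at its end, in the units of the state.
- readout.observe(): the state, without advancing time (a new reading comes with each control period).
- viewer.camera(name): name is "side" or "top" or "wrist"; returns (picture, depth): 384x512x3 uint8, red, green, blue; 384x512 float32, m along the optical axis (not along the pixel's ray), 0 where there is no reading.
- viewer.camera_model(name): a dict with "mtx" (3x3 intrinsics, pixels), "rvec" (rotation vector, rad) and "tvec" (3), from world to camera coordinates, as OpenCV has them; the wrist camera has in their place "mount" (4x4, takes a point from camera to tool coordinates, whose origin is the TCP and whose axes are the flange's). Camera axes: x right, y down, z forward; pixel columns grow to the right and rows downward; lengths in m; the calibration is good to about 2 mm. The wrist camera is an equidistant fisheye: a pixel r from the principal point sees the ray r / f radians off the axis. A picture is of the moment at which its call begins: read the wrist's pose just before it. camera_model takes no time and is no camera call.
- order.job_done(): hands the job in, once; it reports no verdict.
The state is a dict: "t": time; "joint_positions": joint angles; "joint_velocities": joint speeds; "tau": joint torques, N m; "tool_pos": TCP position; "tcp_rot": TCP orientation; "wrist_force": force on the tool from outside, world axes, zero at the start; "moment": the same for the moment, N m; "gripper_width": finger opening in m.
Only numpy, scipy, OpenCV 4.12 (cv2) and the standard library are available. Lean on these libraries where they do the work, as an engineer would, in place of code of your own. Each camera call takes 0.05 s, during which the arm holds its last target.

### The job

Set both lanes of the feeder to the width of the white gauge block, working outward from the fixed side guide: stand the block in the first lane and push the first sliding guide up until the block is snug between the two, then step the block on to the second lane and push the second guide up to it in the same way without shifting the first. Lift the block out and stand it upright on the table, then flip the guard cover on the control box right up until it stays open by itself and press the start button under it. Leave the other things on the bench where they are.

Things in the scene. Friction and masses are not known exactly. Their poses are not given: they have to be found in the camera images.
- feeder: Lane feeder fixed on the table: steel bed plate 250 (x) x 320 (y) x 20 mm, with guides standing on it. Origin: centre of the plate's underside; x along the lanes, away from the robot; y across them, from the fixed side guide to the free end; z up. Plate top z = 20 mm. End brackets y = 142 to 158 mm, top 60 mm. Beyond x = 125 mm lie a feed roller (brackets 76 mm high) and its drive, to x = 242 mm.
- fixed_face (a point): Middle of the fixed side guide's inner face, at its top edge: feeder x = 0, y = -130 mm, z = 60 mm; axes as the feeder's. This guide is a bar 200 x 12 x 38 mm like the others. The first lane begins at this face and runs to +y.
- rods_mid (a point): Midpoint between the two cross rods (12 mm thick, along y, at feeder x = -85 and +85 mm, axis z = 41 mm) that carry the sliding guides: feeder x = 0, y = 0, z = 41 mm. Between the rods the lanes are open from above down to the plate over x = -75 to +75 mm.
- guide1 (a joint): First sliding guide, next to the fixed one: value in m = clear width of the first lane (fixed guide's inner face to this guide's facing side). It slides along the feeder's y and stays where it is left; about 7 N moves it. 0.04 = lane as wide as the gauge block.
- guide2 (a joint): Second sliding guide, beyond the first: value in m = first lane's width + second lane's width, so it reads 0.08 with both lanes at 40 mm. Same drag of about 7 N.
- guide1_mid (a point): Middle of the first sliding guide's top edge (feeder x = 0, halfway through its thickness, 60 mm over the table; axes as the feeder's). The guide is an aluminium bar 200 (x) x 12 (y) x 38 mm, z = 22 to 60 mm. Black bushings over the rods stand 14 mm proud of its outer (+y) side; between them, x = -70 to +70 mm, that side is free to push on.
- guide2_mid (a point): The same point on the second sliding guide, an equal bar. The two points are 52 mm apart when the second lane is 40 mm wide.
- gauge_block: White plastic gauge block, 0.2 to 0.4 kg, standing on the table at first. Lower part 100 (x) x 40 (y) x 44 mm high; on it a grip rib 50 (x) x 22 (y) mm, z = 44 to 78 mm; gripped by its ends (along x) it is not pushed against the guides. The 40 mm is the gauge width. Origin: centre of its underside, z up. In a lane its lower part stands 4 mm above the guides. A guide pushed against it slides it along to the next.
- control_box: Grey control box 150 (x) x 170 (y) x 75 mm high, fixed on the table. Origin: centre of its underside; -x is its front. On its top at x = -30 and +30 mm, y = -55 mm are a mushroom stop button and a selector (up to 30 mm high), not needed.
- guard (a joint): Guard cover over the start button, rad: 0 = shut, 1.57 = straight up, 1.95 = end stop, leaning back. It weighs about 60 g and falls shut when left short of about 1.2; past upright it falls back on its stop and stays. Hinged at the rear (the box's +x side): the front edge goes up and back.
- guard_hinge (a point): Middle of the guard's hinge line, which runs along the control box's y; 83 mm over the table, axes as the control box's. Shut, the cover is a box open below, reaching from here 82 mm forward (-x), 60 mm wide (y), its top 28 mm over the hinge line.
- guard_lip (a point): Middle of the front edge of the guard's lip, a tongue 5 mm thick, 36 mm wide (y), standing out 27 mm in front of the cover. Shut, this point is 109 mm in front of the hinge line and 14 mm over it (97 mm over the table), and the last 26 mm of the lip overhang the box's front, free underneath. Moves with the guard.
- start (a joint): Start button, black, 32 mm across, under the guard: travel in m, 0 = up, 0.006 = fully pressed; springs back. 5 N presses it fully.
- start_top (a point): Centre of the start button's top: 42 mm in front of the hinge line, 97 mm over the table when up.
- hex_socket: Bystander: dark steel hexagon socket, 42 mm across flats, 80 mm tall, standing. Origin under its centre.
- spanner: Bystander: steel spanner, 190 mm long, lying on the table. Origin at its middle.
- caliper: Bystander: caliper, 200 mm long, lying on the table. Origin near its middle.
- sleeve1: Bystander: steel sleeve, 36 mm across, 90 mm tall, standing. Origin under its centre.
- sleeve2: Bystander: an equal sleeve, standing.
- oil_bottle: Bystander: white bottle with a black cap, 60 mm across, 170 mm tall. Origin under its centre.
There are look-alikes about, which are no part of the job. Leave any green or turquoise look-alike of the gauge_block alone.

How it is judged:
On the way, in this order (a step that is already met when the one before it is completed fails the run):
1. the block stands in the first lane, snug between the fixed side guide and the first sliding guide (play under 3 mm) (value of joint guide1 between 0.037 and 0.043 m and x of gauge_block in the frame of feeder between -0.06 and 0.06 m and z of gauge_block in the frame of feeder below 0.026 m and y of gauge_block in the frame of feeder between -0.114 and -0.106 m), for 0.2 s.
2. the block stands in the second lane, snug between the two sliding guides, the first lane still set (value of joint guide1 between 0.037 and 0.043 m and y of guide2_mid in the frame of guide1_mid between 0.049 and 0.055 m and x of gauge_block in the frame of feeder between -0.06 and 0.06 m and z of gauge_block in the frame of feeder below 0.026 m and y of gauge_block in the frame of guide1_mid between 0.022 and 0.03 m), for 0.2 s.
3. with both lanes set, the block standing on the table and the guard up, the start button is pressed (value of joint guide1 between 0.037 and 0.043 m and y of guide2_mid in the frame of guide1_mid between 0.049 and 0.055 m and height (world z) of gauge_block below 0.008 m and angle between gauge_block's own z axis and vertical below 0.15 rad and value of joint guard above 1.4 rad and value of joint start above 0.004 m), for 0.05 s.
At the end, for the whole second after the job is handed in: Both lanes 40 mm wide within 3 mm, the gauge block standing upright and still on the table, the guard standing open past upright, the start button released (value of joint guide1 between 0.037 and 0.043 m and y of guide2_mid in the frame of guide1_mid between 0.049 and 0.055 m and height (world z) of gauge_block below 0.008 m and angle between gauge_block's own z axis and vertical below 0.15 rad and value of joint guard above 1.57 rad and value of joint start below 0.002 m and linear speed of gauge_block below 0.02 m/s); the robot touches nothing.
It fails at once if the start button is pressed while the block is still in the feeder (value of joint start above 0.003 m and x of gauge_block in the frame of feeder between -0.13 and 0.13 m and y of gauge_block in the frame of feeder between -0.165 and 0.165 m).
It fails at once if a bystander (hexagon socket, spanner, caliper, sleeve or bottle) is moved more than 30 mm (distance of any of hex_socket, spanner, caliper, sleeve1, sleeve2, oil_bottle from where it was at the start of the episode above 0.03 m).
It also fails if it takes over 70 s, if anything falls off the work surface, if the arm or the gripper's body presses on something with over 40 N, if the wrist force passes 120 N, or if a joint passes its speed limit or range.

## Working session

There is one attempt and no reset: what is moved stays moved. The work goes in short steps, Python scripts to look and compute and a tool call to move; the robot and the scene stay as the last step left them, time stands still between calls to the robot, and variables do not carry over. Pictures are saved under pics/ and viewed, and the job is handed in when it is done.

Besides the shell and the picture viewer there is one more tool, called by a JSON object that holds its "name" and its "arguments". step_arm: Moves the arm, as the interface text tells. Its arguments: {"type":"object","properties":{"dr":{"type":"array"},"translation":{"type":"array"},"fingers":{"type":"array"},"squeeze":{"type":"number"}},"required":["dr","translation","fingers"]}

```bash
mkdir -p pics; python3 - <<'E'
from plant import readout, viewer, order, ctrl
import cv2, numpy as np
s=readout.observe(); print({k:np.round(v,3).tolist() for k,v in s.items()}); print(ctrl.grasp_offset)
for n in ["side","top","wrist"]:
    p,d=viewer.camera(n); cv2.imwrite(f"pics/{n}0.png",p[:,:,::-1]); np.save(f"{n}0.npy",d)
    print(n,{k:np.round(v,3).tolist() for k,v in viewer.camera_model(n).items()})
E
```

```text
{'t': 0.0, 'joint_positions': [1.162, 0.399, 0.045, 1.538, -0.019, 1.207, -0.051], 'joint_velocities': [0.001, -0.001, 0.0, 0.001, -0.002, 0.001, -0.0], 'tau': [0.0, -47.512, 1.365, -25.422, 0.012, 0.01, 0.0], 'tool_pos': [0.198, -0.618, 0.23], 'tcp_rot': [0.988, 0.154, -0.0, -0.001], 'wrist_force': [-0.494, 0.554, 0.028], 'moment': [0.014, -0.029, -0.039], 'gripper_width': 0.086}
0.0187
side {'mtx': [[454.359, 0.0, 257.266], [0.0, 454.359, 195.607], [0.0, 0.0, 1.0]], 'rvec': [0.101, -2.935, 1.047], 'tvec': [0.521, 0.082, 1.229]}
top {'mtx': [[432.284, 0.0, 258.371], [0.0, 432.284, 195.718], [0.0, 0.0, 1.0]], 'rvec': [2.16, -2.16, 0.124], 'tvec': [0.01, 0.537, 1.447]}
wrist {'mtx': [[297.319, 0.0, 252.68], [0.0, 297.319, 192.105], [0.0, 0.0, 1.0]], 'mount': [[0.001, -0.949, -0.317, 0.082], [1.0, 0.0, 0.001, -0.0], [-0.001, -0.317, 0.949, -0.141], [0.0, 0.0, 0.0, 1.0]]}
```

View pics/top0.png

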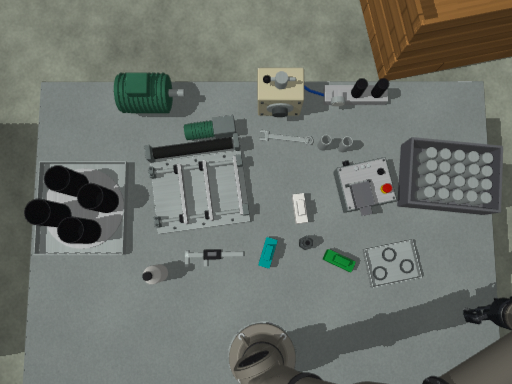

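View pics/side0.png

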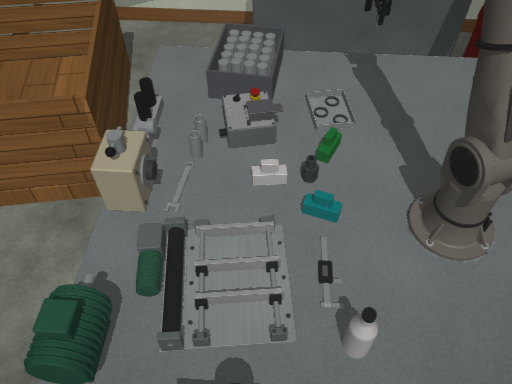

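View pics/wrist0.png

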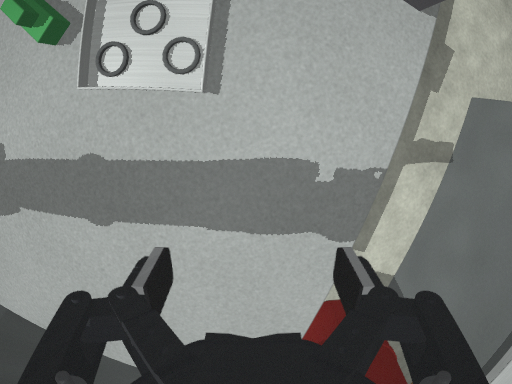

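The white block is at top (300,208). Look-alikes: turquoise at (268,252), green at (339,260), both to be left alone. I'll take enlarged crops next.

```bash
cat > h.py <<'E'
import numpy as np, cv2
from scipy.spatial.transform import Rotation as R
from plant import readout, viewer
def ext(n):
    m=viewer.camera_model(n); return m['mtx'],cv2.Rodrigues(np.array(m['rvec'],float))[0],np.array(m['tvec'],float).reshape(3)
def deproj(n,uv,d):
    K,Rm,t=ext(n); c=np.array([(uv[0]-K[0][2])/K[0][0]*d,(uv[1]-K[1][2])/K[1][1]*d,d]); return Rm.T@(c-t)
def atz(n,uv,z):
    K,Rm,t=ext(n); r=Rm.T@np.array([(uv[0]-K[0][2])/K[0][0],(uv[1]-K[1][2])/K[1][1],1.]); o=-Rm.T@t
    return o+r*(z-o[2])/r[2]
def proj(n,P):
    K,Rm,t=ext(n); c=(Rm@np.atleast_2d(P).T).T+t; return np.c_[K[0][0]*c[:,0]/c[:,2]+K[0][2],K[1][1]*c[:,1]/c[:,2]+K[1][2]]
def crop(img,x0,y0,x1,y1,s,out): cv2.imwrite(out,cv2.resize(img[y0:y1,x0:x1],None,fx=s,fy=s,interpolation=cv2.INTER_CUBIC))
E
python3 - <<'E'
from h import *
t=cv2.imread('pics/top0.png'); s=cv2.imread('pics/side0.png')
crop(t,140,130,260,240,6,'pics/ct1.png')
crop(t,280,150,410,240,6,'pics/ct2.png')
crop(s,155,205,305,355,4,'pics/cs1.png')
crop(s,210,75,350,225,4,'pics/cs2.png')
E
```

```text
(no output)
```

View pics/ct1.png

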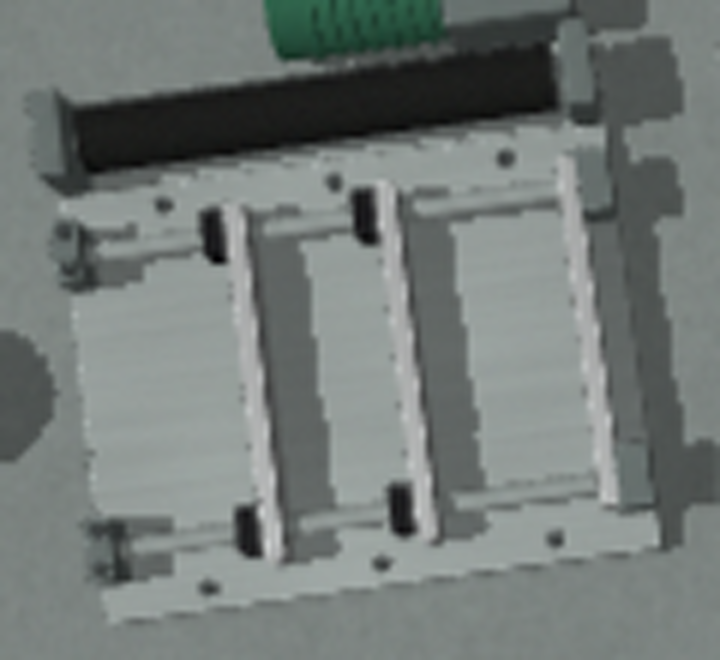

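View pics/ct2.png

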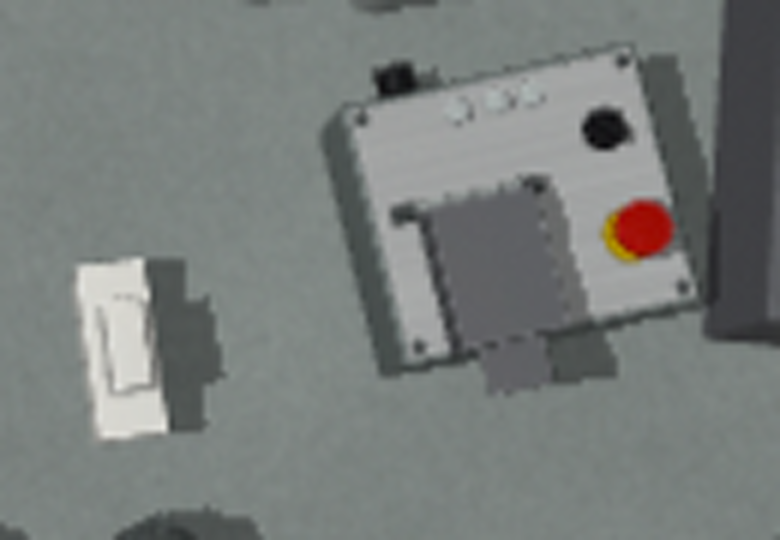

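View pics/cs1.png

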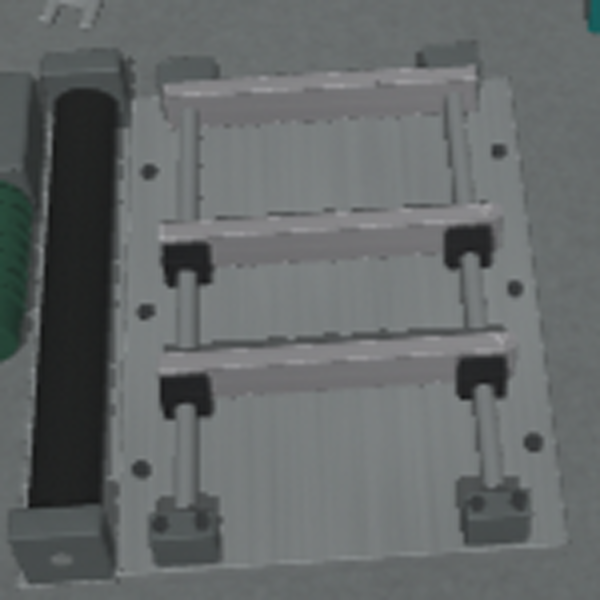

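View pics/cs2.png

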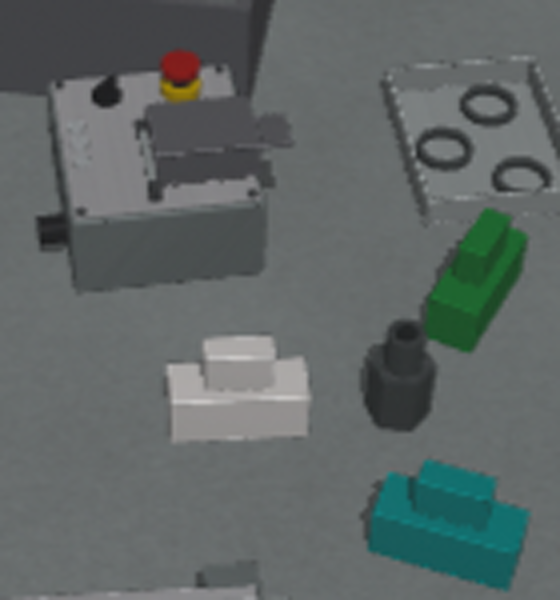

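```bash
python3 - <<'E'
from h import *
f=lambda u,v:(140+(u+.5)/6-.5,130+(v+.5)/6-.5)
g=lambda u,v:(280+(u+.5)/6-.5,150+(v+.5)/6-.5)
np.set_printoptions(precision=4,suppress=True)
def seg(n,a,b,z,F):
    A=atz('top',F(*a),z);B=atz('top',F(*b),z);d=A-B
    print(n,'mid',((A+B)/2)[:2],'len',np.linalg.norm(d),'yaw',np.degrees(np.arctan2(d[1],d[0])));return A,B
seg('fixed',(569,153),(607,504),.06,f)
seg('g1',(386,183),(430,542),.06,f)
seg('g2',(234,205),(278,562),.06,f)
seg('plateR',(605,145),(660,545),.02,f)
seg('plate near',(108,620),(660,545),.02,f)
c=[atz('top',g(*p),.044) for p in [(77,265),(145,258),(168,432),(100,440)]]
print('block',np.mean(c,0));seg('bl',(77,265),(100,440),.044,g);seg('br',(145,258),(168,432),.044,g)
c=[atz('top',g(*p),.078) for p in [(112,297),(148,295),(155,385),(118,393)]];print('rib',np.mean(c,0))
c=[atz('top',g(*p),.075) for p in [(348,105),(632,45),(703,305),(405,372)]];print('box',np.mean(c,0))
for a,b in [(0,1),(3,2),(0,3),(1,2)]:
    d=c[a]-c[b];print(np.linalg.norm(d),np.degrees(np.arctan2(d[1],d[0])))
print('lip',seg('lip',(490,392),(553,385),.097,g))
# mushroom/selector
print('selector',atz('top',g(604,128),.09),'mush',atz('top',g(642,228),.105))
# depth check
d=np.load('top0.npy'); 
for n,p in [('rib',g(132,345)),('blk',g(150,300)),('box',g(560,180)),('guard',g(490,270)),('lip',g(520,365)),('plate',f(530,330)),('table',(300,300))]:
    print(n,deproj('top',p,d[int(round(p[1])),int(round(p[0]))]))
for n,p,z in [('sl1',(326,140),.09),('sl2',(347,141),.09),('hex',(306,242),.08),('bottle',(149,273),.17),('span',(287,138),0.005),('cal',(214,255),0.01),('green',(339,260),.05),('turq',(268,252),.05)]: print(n,atz('top',p,z)[:2])
E
```

```text
fixed mid [0.5725 0.0803] len 0.2001028928121573 yaw 6.4615388367927515
g1 mid [0.5533 0.181 ] len 0.20462955381631012 yaw 7.728852056969328
g2 mid [0.5414 0.266 ] len 0.20334345418824587 yaw 8.15886962413969
plateR mid [0.569  0.0567] len 0.23480530893596446 yaw 7.986746323087796
plate near mid [0.4313 0.1974] len 0.3169649788376541 yaw 97.75797469223168
block [ 0.4945 -0.1304  0.044 ]
bl mid [ 0.4923 -0.1112] len 0.09962840021107836 yaw 6.939104489301928
br mid [ 0.4966 -0.1496] len 0.09909225279268095 yaw 6.806099583010787
rib [ 0.4947 -0.1332  0.078 ]
box [ 0.5711 -0.3499  0.075 ]
0.16289831757684822 102.0528653266789
0.1694293051102959 102.65741512632528
0.1518238147730935 10.723679273465207
0.15002527504889374 13.198572965586111
lip mid [ 0.468  -0.3413] len 0.034421501705714154 yaw 96.35026638460495
lip (array([ 0.4661, -0.3242,  0.097 ]), array([ 0.4699, -0.3584,  0.097 ]))
selector [ 0.6122 -0.3925  0.09  ] mush [ 0.5546 -0.4071  0.105 ]
rib [ 0.4932 -0.1324  0.0789]
blk [ 0.5265 -0.1507  0.0013]
box [ 0.5859 -0.372   0.073 ]
guard [ 0.531  -0.3228  0.1106]
lip [ 0.4806 -0.3404  0.0988]
plate [0.5761 0.1154 0.0239]
table [ 0.1834 -0.1313 -0.0013]
sl1 [ 0.7167 -0.2152]
sl2 [ 0.7133 -0.2851]
hex [ 0.3787 -0.1454]
bottle [0.2839 0.3419]
span [ 0.7452 -0.0908]
cal [0.3351 0.1619]
green [ 0.3196 -0.2574]
turq [ 0.3458 -0.0218]
```

```bash
cat >> h.py <<'E'
def pose():
    s=readout.observe(); return s,np.array(s['tool_pos'],float),R.from_quat(s['tcp_rot'])
def plan(p,yaw,pitch=0):
    "tool x at yaw (deg), tool z down; prints dr (deg), translation (cm) in tool axes"
    s,P,Q=pose()
    T=R.from_euler('z',yaw,degrees=True)*R.from_euler('x',180,degrees=True)*R.from_euler('y',pitch,degrees=True)
    D=Q.inv()*T
    rv=D.as_rotvec(degrees=True); t=Q.inv().apply(np.array(p)-P)*100
    print('t',round(s['t'],2),'pos',P.round(4),'w',round(s['gripper_width'],4),'F',np.round(s['wrist_force'],1))
    print('dr',rv.round(2),'trans',t.round(2),'rows>=',max(np.linalg.norm(rv)/7.16,np.linalg.norm(t)/4.17).round(1))
E
python3 -c "
from h import *
plan([.4945,-.132,.19],96.9)"
```

```text
t 0.15 pos [ 0.198  -0.6186  0.2305] w 0.0855 F [-0.6 -0.1 -0.3]
dr [-7.000e-02 -5.000e-02 -7.915e+01] trans [ 43.07 -37.3    4.1 ] rows>= 13.7
```

{"name": "step_arm", "arguments": {"dr": [[0,0,-79.1],[0,0,-79.1],[0,0,-79.1],[0,0,-79.1],[0,0,-79.1],[0,0,-79.1],[0,0,-79.1],[0,0,-79.1],[0,0,-79.1],[0,0,-79.1]], "translation": [[43.1,-37.3,4],[43.1,-37.3,4],[43.1,-37.3,4],[43.1,-37.3,4],[43.1,-37.3,4],[43.1,-37.3,4],[43.1,-37.3,4],[43.1,-37.3,4],[43.1,-37.3,4],[43.1,-37.3,4]], "fingers": [-1,-1,-1,-1,-1,-1,-1,-1,-1,-1], "squeeze": 40}}

```text
t: 0.98
tool_pos: [0.415, -0.2624, 0.2021]
tcp_rot: [0.709, 0.705, -0.0, 0.0]
wrist_force: [1.4, 0.2, -0.8]
gripper_width: 0.0854
```

```bash
python3 -c "
from h import *
plan([.4945,-.132,.19],96.9)"
```

```text
t 0.98 pos [ 0.415  -0.2624  0.2021] w 0.0854 F [ 1.4  0.2 -0.8]
dr [-0.    0.03 -7.19] trans [13.08  7.88  1.2 ] rows>= 3.7
```

{"name": "step_arm", "arguments": {"dr": [[0,0,-7.2],[0,0,-7.2],[0,0,-7.2],[0,0,-7.2],[0,0,-7.2],[0,0,-7.2]], "translation": [[13.1,7.9,1.2],[13.1,7.9,1.2],[13.1,7.9,1.2],[13.1,7.9,1.2],[13.1,7.9,1.2],[13.1,7.9,1.2]], "fingers": [-1,-1,-1,-1,-1,-1]}}

```text
t: 1.48
tool_pos: [0.4954, -0.1321, 0.1898]
tcp_rot: [0.664, 0.748, -0.0, -0.0]
wrist_force: [-0.0, -0.7, 0.0]
gripper_width: 0.0854
```

```bash
cat >> h.py <<'E'
def wproj(P):
    m=viewer.camera_model('wrist'); M=np.array(m['mount']); K=m['mtx']
    s,p,Q=pose(); c=(np.atleast_2d(P)-p); c=Q.inv().apply(c); c=(c-M[:3,3])@M[:3,:3]
    th=np.arctan2(np.hypot(c[:,0],c[:,1]),c[:,2]); ph=np.arctan2(c[:,1],c[:,0]); f=K[0][0]
    return np.c_[K[0][2]+f*th*np.cos(ph),K[1][2]+f*th*np.sin(ph)]
def watz(uv,z):
    m=viewer.camera_model('wrist'); M=np.array(m['mount']); K=m['mtx']
    s,p,Q=pose(); d=np.array(uv,float)-[K[0][2],K[1][2]]; th=np.hypot(*d)/K[0][0]; d/=np.hypot(*d)
    r=Q.apply(M[:3,:3]@np.array([d[0]*np.sin(th),d[1]*np.sin(th),np.cos(th)])); o=p+Q.apply(M[:3,3])
    return o+r*(z-o[2])/r[2]
E
python3 - <<'E'
from h import *
plan([.4945,-.132,.19],96.9)
p,d=viewer.camera('wrist'); cv2.imwrite('pics/w1.png',p[:,:,::-1])
print(wproj([[.4945,-.132,.078],[.4945,-.132,.044]]))
E
```

```text
t 1.48 pos [ 0.4954 -0.1321  0.1898] w 0.0854 F [-0.  -0.7  0. ]
dr [-0.03 -0.03 -0.07] trans [ 0.03 -0.09 -0.02] rows>= 0.0
[[251.77435766 186.66329954]
 [251.85325856 176.43396383]]
```

View pics/w1.png

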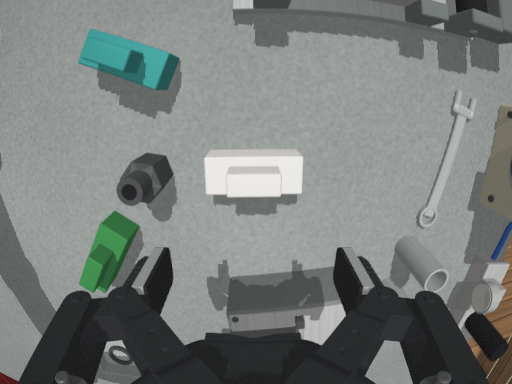

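```bash
python3 - <<'E'
from h import *
a=cv2.imread('pics/w1.png'); crop(a,190,130,320,220,6,'pics/w1c.png')
E
```

```text
(no output)
```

View pics/w1c.png

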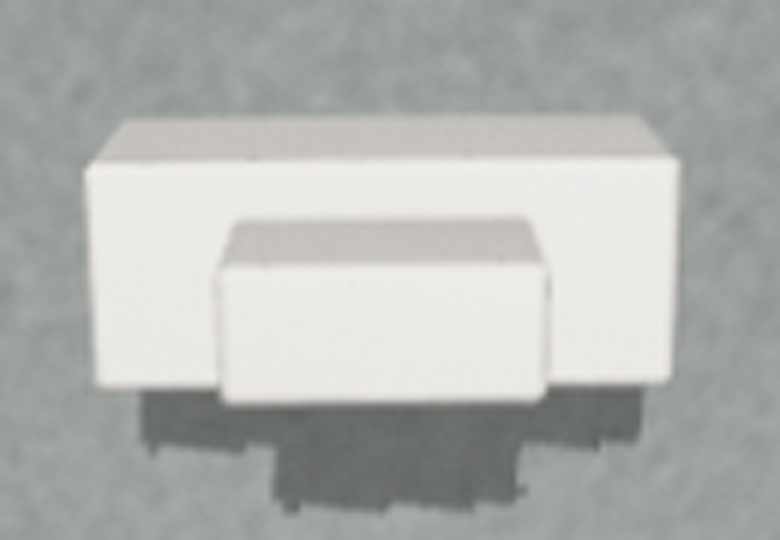

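```bash
python3 - <<'E'
from h import *
g=lambda u,v:(190+(u+.5)/6-.5,130+(v+.5)/6-.5)
c=np.array([watz(g(*p),.044) for p in [(87,165),(680,158),(668,382),(96,386)]]);print(c[:,:2].mean(0));
for a,b in [(1,0),(2,3)]: d=c[a]-c[b];print(np.linalg.norm(d),np.degrees(np.arctan2(d[1],d[0])))
r=np.array([watz(g(*p),.078) for p in [(218,265),(547,265),(545,402),(224,402)]]);print(r[:,:2].mean(0));
for a,b in [(1,0),(2,3)]: d=r[a]-r[b];print(np.linalg.norm(d),np.degrees(np.arctan2(d[1],d[0])))
plan([.497,-.132,.048],97.1)
E
```

```text
[ 0.49586524 -0.13055543]
0.09806629266041811 7.36797319658888
0.09807775138624265 7.081216486479155
[ 0.49588791 -0.13054015]
0.048409949226586826 6.666013384430765
0.04839926707994195 6.655758960010751
t 1.53 pos [ 0.4947 -0.1342  0.1898] w 0.0852 F [-0.7 -0.5  0.7]
dr [-0.06  0.02 -0.47] trans [ 0.19  0.27 14.18] rows>= 3.4
```

{"name": "step_arm", "arguments": {"dr": [[0,0,0],[0,0,0],[0,0,0],[0,0,0],[0,0,0],[0,0,0],[0,0,0],[0,0,0],[0,0,0],[0,0,0]], "translation": [[0.2,0.05,4],[0.2,0.05,8],[0.2,0.05,12],[0.2,0.05,13.9],[0.2,0.05,13.9],[0.2,0.05,13.9],[0.2,0.05,13.9],[0.2,0.05,13.9],[0.2,0.05,13.9],[0.2,0.05,13.9]], "fingers": [-1,-1,-1,-1,-1,1,1,1,1,1], "squeeze": 50}}

```text
t: 2.37
tool_pos: [0.497, -0.133, 0.0534]
tcp_rot: [0.666, 0.746, 0.001, 0.002]
wrist_force: [-0.6, -0.8, 7.6]
gripper_width: 0.0492
```

```bash
python3 - <<'E'
from h import *
plan([.4955,-.131,.15],97.1)
p,d=viewer.camera('wrist'); cv2.imwrite('pics/w2.png',p[:,:,::-1])
E
```

```text
t 2.37 pos [ 0.497  -0.133   0.0534] w 0.0492 F [-0.6 -0.8  7.6]
dr [ 0.21  0.15 -0.57] trans [ 0.19 -0.09 -9.66] rows>= 2.3
```

View pics/w2.png

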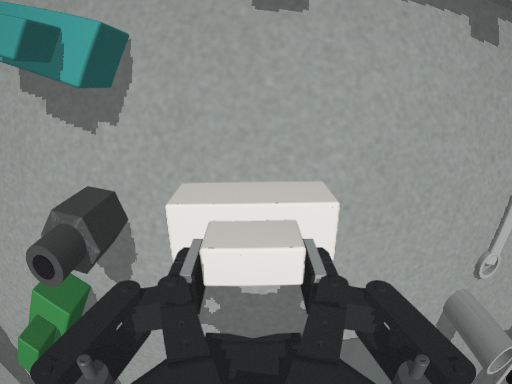

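```bash
python3 - <<'E'
from h import *
plan([.4955,-.131,.16],97.7)
plan([.565,.125,.17],97.7)
E
```

```text
t 2.42 pos [ 0.497  -0.133   0.0534] w 0.0491 F [-0.4 -1.5  7.1]
dr [ 0.21  0.15 -1.16] trans [  0.19  -0.09 -10.66] rows>= 2.6
t 2.42 pos [ 0.497  -0.133   0.0534] w 0.0491 F [-0.4 -1.5  7.1]
dr [ 0.21  0.15 -1.16] trans [ 24.83   9.73 -11.68] rows>= 7.0
```

{"name": "step_arm", "arguments": {"dr": [[0,0,0],[0,0,0],[0,0,0],[0,0,-1],[0,0,-1],[0,0,-1],[0,0,-1],[0,0,-1],[0,0,-1],[0,0,-1]], "translation": [[0,0,-3],[0,0,-6],[0,0,-9],[4,1.5,-11.7],[8,3.1,-11.7],[12,4.7,-11.7],[16,6.3,-11.7],[20,7.8,-11.7],[24.8,9.7,-11.7],[24.8,9.7,-11.7]], "fingers": [1,1,1,1,1,1,1,1,1,1]}}

```text
t: 3.25
tool_pos: [0.5633, 0.132, 0.1691]
tcp_rot: [0.657, 0.754, 0.002, -0.001]
wrist_force: [-0.1, 0.5, -2.2]
gripper_width: 0.0487
```

{"name": "step_arm", "arguments": {"dr": [[0,0,0],[0,0,0]], "translation": [[0,0,0],[0,0,0]], "fingers": [1,1]}}

```text
t: 3.42
tool_pos: [0.5627, 0.1276, 0.1683]
tcp_rot: [0.657, 0.754, 0.0, -0.0]
wrist_force: [-0.2, -0.4, -2.9]
gripper_width: 0.0488
```

```bash
python3 - <<'E'
from h import *
plan([.565,.125,.17],97.7)
p,d=viewer.camera('wrist'); cv2.imwrite('pics/w3.png',p[:,:,::-1])
p,d=viewer.camera('top'); crop(p[:,:,::-1],140,130,260,240,6,'pics/ct3.png')
E
```

```text
t 3.42 pos [0.5627 0.1276 0.1683] w 0.0488 F [-0.2 -0.4 -2.9]
dr [-0.   -0.02  0.11] trans [-0.29  0.19 -0.17] rows>= 0.1
```

View pics/w3.png

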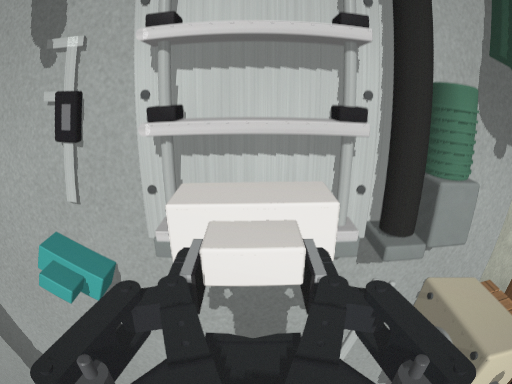

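View pics/ct3.png

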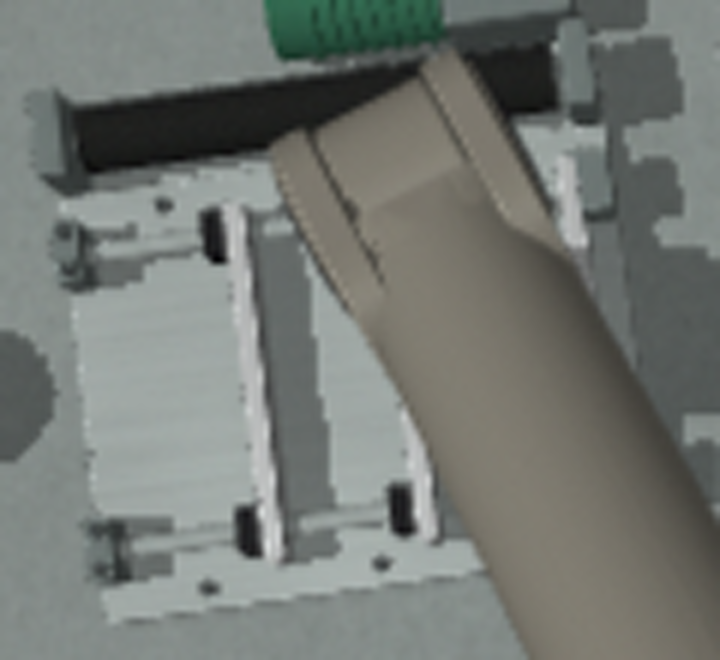

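```bash
python3 - <<'E'
from h import *
a=cv2.imread('pics/w3.png'); crop(a,130,100,260,260,4,'pics/w3a.png'); crop(a,260,100,390,260,4,'pics/w3b.png')
a=np.hstack([cv2.imread('pics/w3a.png')[:600],cv2.imread('pics/w3b.png')[:600]])[:, :]; cv2.imwrite('pics/w3ab.png',cv2.resize(cv2.imread('pics/w3.png')[100:260,130:390],None,fx=3,fy=3,interpolation=cv2.INTER_CUBIC))
E
```

```text
(no output)
```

View pics/w3ab.png

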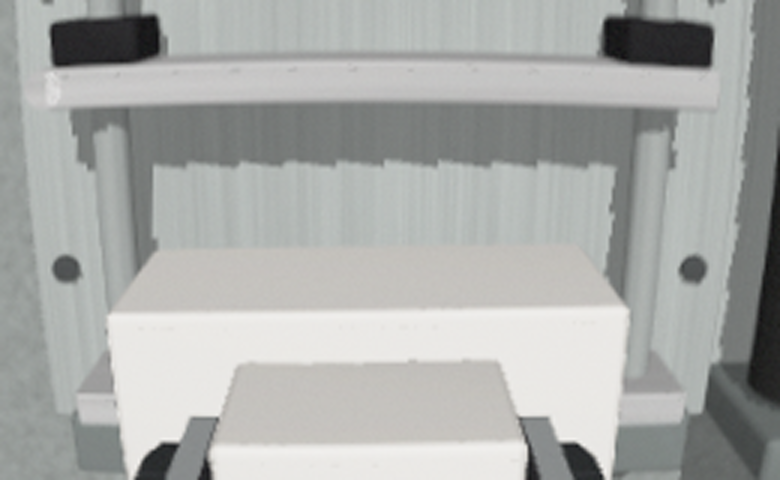

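```bash
python3 - <<'E'
from h import *
np.set_printoptions(precision=4,suppress=True)
f=lambda u,v:(130+(u+.5)/3-.5,100+(v+.5)/3-.5)
def seg(n,a,b):
    A=watz(f(*a),.06);B=watz(f(*b),.06);d=B-A
    print(n,'mid',((A+B)/2)[:2],'len',np.linalg.norm(d),'yaw',np.degrees(np.arctan2(d[1],d[0])));return (A+B)/2
F=seg('fixed inner',(78,393),(685,391))
G=seg('g1 outer',(48,68),(718,70)); H=seg('g1 inner',(46,105),(718,106))
G2=watz((140,32),.06);print('g2',(G2+watz((372,32),.06))/2)
y=np.radians(7.7); ex=np.array([np.cos(y),np.sin(y)]);ey=np.array([-np.sin(y),np.cos(y)])
for P in (F,G,H): print((P[:2]-F[:2])@ex,(P[:2]-F[:2])@ey)
# block rib top center in image, z of rib top
s,p,Q=pose()
for z in (.19,.195): print('rib',watz((253.,265),z),p)
E
```

```text
fixed inner mid [0.5735 0.0841] len 0.19611948818555555 yaw 7.656270499141092
g1 outer mid [0.5601 0.1863] len 0.19495547188784587 yaw 7.521824085574146
g1 inner mid [0.5612 0.1755] len 0.19711494135385776 yaw 7.572102658452651
g2 [0.5481 0.2664 0.06  ]
0.0 0.0
0.0004176022504743241 0.10306962347914318
0.00010115238911518118 0.09229021094265247
rib [0.5631 0.1299 0.19  ] [0.5629 0.1239 0.1679]
rib [0.5626 0.1331 0.195 ] [0.5629 0.1239 0.1679]
```

```bash
python3 - <<'E'
from h import *
m=viewer.camera_model('wrist'); M=np.array(m['mount'],float); K=m['mtx']
def tp(c):
    c=(np.atleast_2d(c)-M[:3,3])@M[:3,:3]
    th=np.arctan2(np.hypot(c[:,0],c[:,1]),c[:,2]); ph=np.arctan2(c[:,1],c[:,0]); f=K[0][0]
    return np.c_[K[0][2]+f*th*np.cos(ph),K[1][2]+f*th*np.sin(ph)]
for x in (-.011,0,.011):
  for z in (-.03,-.0187,0,): print(x,z,tp([x,.025,z]).round(0))
for off in (0,.002,.005,.009):print(off,tp([[off+.011,.025,-.027],[off-.011,.025,-.027],[off+.02,.05,.007],[off+.02,-.05,.007]]).round(0).tolist())
a=cv2.imread('pics/w3.png'); crop(a,150,170,360,320,3.7,'pics/w3d.png')
E
```

```text
-0.011 -0.03 [[303. 302.]]
-0.011 -0.0187 [[300. 288.]]
-0.011 0 [[295. 268.]]
0 -0.03 [[305. 284.]]
0 -0.0187 [[302. 271.]]
0 0 [[297. 252.]]
0.011 -0.03 [[307. 264.]]
0.011 -0.0187 [[303. 251.]]
0.011 0 [[298. 234.]]
0 [[306.0, 260.0], [302.0, 298.0], [341.0, 213.0], [161.0, 213.0]]
0.002 [[306.0, 257.0], [302.0, 295.0], [341.0, 210.0], [161.0, 210.0]]
0.005 [[307.0, 251.0], [303.0, 290.0], [342.0, 205.0], [160.0, 205.0]]
0.009 [[308.0, 243.0], [304.0, 284.0], [343.0, 198.0], [160.0, 198.0]]
```

View pics/w3d.png

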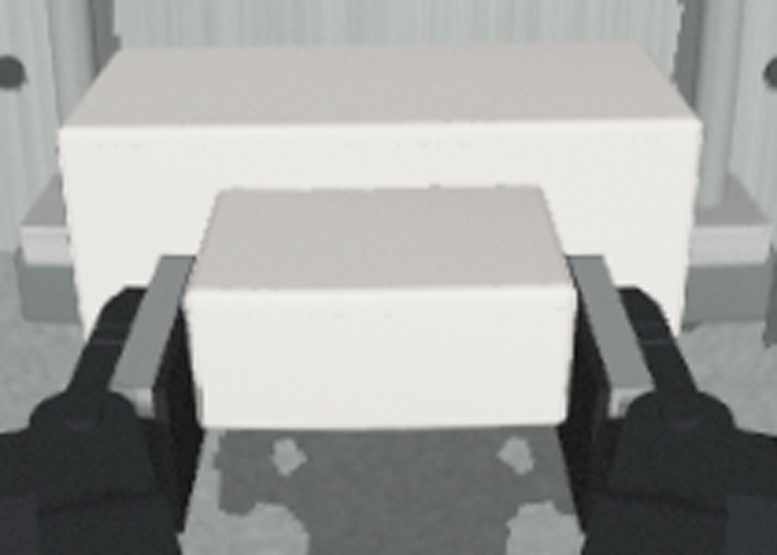

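{"name": "step_arm", "arguments": {"dr": [[0,0,0],[0,0,0],[0,0,0],[0,0,0],[0,0,0],[0,0,0],[0,0,0]], "translation": [[-1.6,0.5,0],[-1.6,0.5,2],[-1.6,0.5,4],[-1.6,0.5,6],[-1.6,0.5,8],[-1.6,0.5,9],[-1.6,0.5,9]], "fingers": [1,1,1,1,1,1,1]}}

```text
t: 4.1
tool_pos: [0.5682, 0.1076, 0.0757]
tcp_rot: [0.66, 0.751, -0.003, -0.001]
wrist_force: [0.4, -0.3, -3.2]
gripper_width: 0.0491
```

```bash
python3 - <<'E'
from h import *
plan([.565,.125,.17],97.7)
p,d=viewer.camera('wrist'); cv2.imwrite('pics/w4.png',p[:,:,::-1])
p,d=viewer.camera('side'); crop(p[:,:,::-1],155,205,305,355,4,'pics/cs4.png')
E
```

```text
t 4.1 pos [0.5682 0.1076 0.0757] w 0.0491 F [ 0.4 -0.3 -3.2]
dr [-0.32  0.08 -0.27] trans [ 1.75 -0.15 -9.43] rows>= 2.3
```

View pics/w4.png

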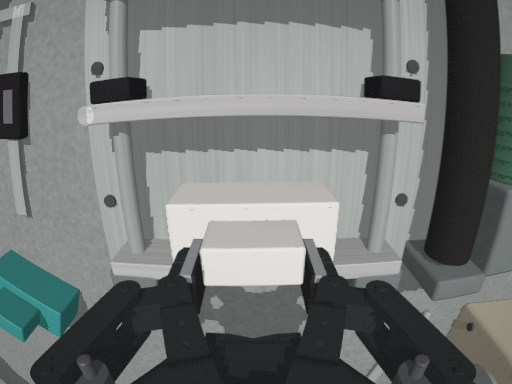

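View pics/cs4.png

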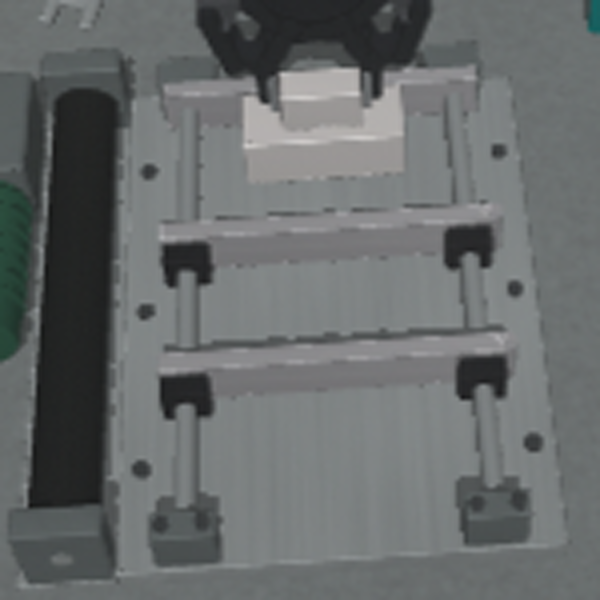

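{"name": "step_arm", "arguments": {"dr": [[0,0,0],[0,0,0],[0,0,0],[0,0,0],[0,0,0]], "translation": [[0,0,0.2],[0,0,0.4],[0,0,0.6],[0,0,0.6],[0,0,0.6]], "fingers": [1,1,1,1,1]}}

```text
t: 4.62
tool_pos: [0.5712, 0.1105, 0.0735]
tcp_rot: [0.659, 0.752, 0.001, 0.001]
wrist_force: [-1.7, -1.4, 4.7]
gripper_width: 0.0488
```

{"name": "step_arm", "arguments": {"dr": [[0,0,0],[0,0,0],[0,0,0],[0,0,0],[0,0,0],[0,0,0],[0,0,0],[0,0,0],[0,0,0],[0,0,0]], "translation": [[0,0,-0.3],[0,0,-0.3],[0,0,-0.3],[0,0,-0.3],[0,0,-3],[0,0,-6],[3,0,-7],[6.5,0,-7],[10,0,-7],[10,0,-7]], "fingers": [-1,-1,-1,-1,-1,-1,1,1,1,1]}}

```text
t: 5.45
tool_pos: [0.5546, 0.2194, 0.1433]
tcp_rot: [0.655, 0.756, 0.003, -0.002]
wrist_force: [-1.0, 1.3, 0.2]
gripper_width: 0.0388
```

```bash
python3 - <<'E'
from h import *
plan([.565,.125,.17],97.7)
p,d=viewer.camera('wrist'); cv2.imwrite('pics/w5.png',p[:,:,::-1])
E
```

```text
t 5.45 pos [0.5546 0.2194 0.1433] w 0.0388 F [-1.   1.3  0.2]
dr [ 0.09 -0.43  0.5 ] trans [-9.47 -0.31 -2.74] rows>= 2.4
```

View pics/w5.png

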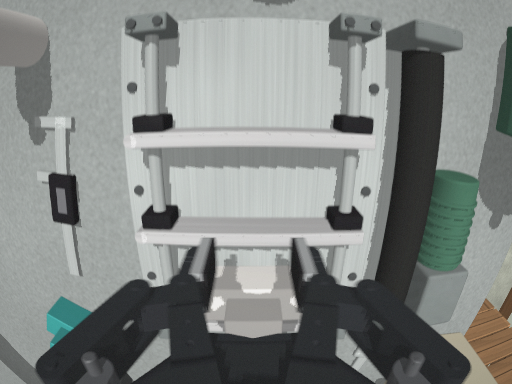

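```bash
python3 - <<'E'
from h import *
s,p,Q=pose(); print(p)
for uv in [(145,233),(360,233),(140,147),(372,147)]:
    print(uv,(Q.inv().apply(watz(uv,.06+p[2]-.139)-p)*100).round(2))
E
```

```text
[0.5554658  0.21512284 0.14265846]
(145, 233) [-2.91 -9.2   7.88]
(360, 233) [-2.92  9.38  7.9 ]
(140, 147) [ 4.54 -8.75  7.91]
(372, 147) [4.57 9.54 7.92]
```

{"name": "step_arm", "arguments": {"dr": [[0,0,0],[0,0,0],[0,0,0],[0,0,0],[0,0,0],[0,0,0]], "translation": [[0,0,0],[0,0,0],[0,0,3.5],[0,0,7],[0,0,9.9],[0,0,9.9]], "fingers": [1,1,1,1,1,1]}}

```text
t: 6.0
tool_pos: [0.5531, 0.2047, 0.0371]
tcp_rot: [0.66, 0.751, -0.006, -0.002]
wrist_force: [-1.3, -1.6, -0.3]
gripper_width: 0.0
```

{"name": "step_arm", "arguments": {"dr": [[0,0,0],[0,0,0],[0,0,0],[0,0,0],[0,0,0],[0,0,0],[0,0,0],[0,0,0],[0,0,0]], "translation": [[-0.5,0,0],[-1,0,0],[-1.5,0,0],[-2,0,0],[-2.5,0,0],[-3,0,0],[-3.5,0,0],[-3.5,0,0],[-3.5,0,0]], "fingers": [1,1,1,1,1,1,1,1,1]}}

```text
t: 6.75
tool_pos: [0.5625, 0.1769, 0.0453]
tcp_rot: [0.659, 0.752, 0.003, -0.0]
wrist_force: [-1.2, 5.2, -4.1]
gripper_width: 0.0001
```

```bash
python3 - <<'E'
from h import *
plan([.565,.125,.17],97.7)
p,d=viewer.camera('wrist'); cv2.imwrite('pics/w6.png',p[:,:,::-1])
p,d=viewer.camera('side'); crop(p[:,:,::-1],155,205,305,355,4,'pics/cs6.png')
E
```

```text
t 6.75 pos [0.5625 0.1769 0.0453] w 0.0001 F [-1.2  5.2 -4.1]
dr [ 0.2  -0.22 -0.12] trans [ -5.13  -0.39 -12.49] rows>= 3.2
```

View pics/w6.png

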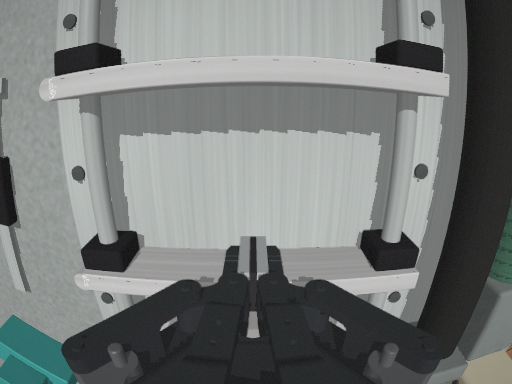

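View pics/cs6.png

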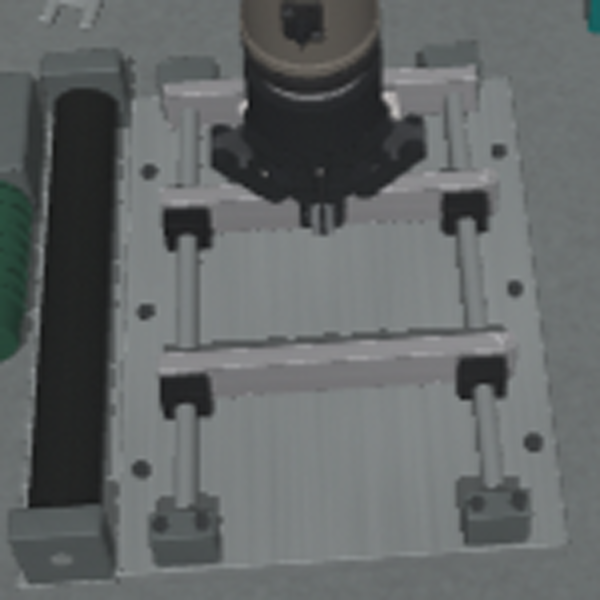

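{"name": "step_arm", "arguments": {"dr": [[0,0,0],[0,0,0],[0,0,0],[0,0,0],[0,0,0],[0,0,0],[0,0,0]], "translation": [[-0.4,0,0],[-0.8,0,0],[-1.2,0,0],[-1.6,0,0],[-2,0,0],[-2.3,0,0],[-2.3,0,0]], "fingers": [1,1,1,1,1,1,1]}}

```text
t: 7.43
tool_pos: [0.5655, 0.1551, 0.0453]
tcp_rot: [0.659, 0.752, 0.003, -0.001]
wrist_force: [-2.0, 6.7, -2.9]
gripper_width: 0.0
```

```bash
python3 - <<'E'
from h import *
plan([.565,.125,.17],97.7)
p,d=viewer.camera('wrist'); cv2.imwrite('pics/w7.png',p[:,:,::-1])
E
```

```text
t 7.43 pos [0.5655 0.1551 0.0453] w 0.0 F [-2.   6.7 -2.9]
dr [ 0.22 -0.29 -0.09] trans [ -2.91  -0.4  -12.49] rows>= 3.1
```

View pics/w7.png

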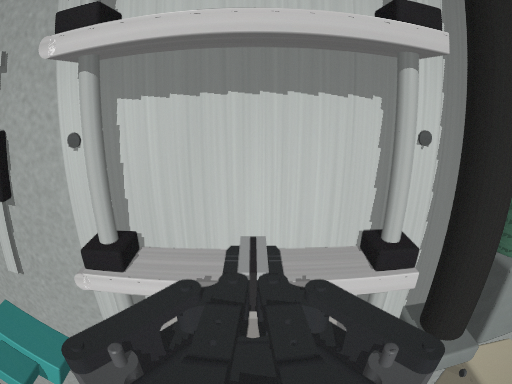

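Continue in small steps watching force.

{"name": "step_arm", "arguments": {"dr": [[0,0,0],[0,0,0],[0,0,0],[0,0,0]], "translation": [[-0.2,0,0],[-0.4,0,0],[-0.5,0,0],[-0.5,0,0]], "fingers": [1,1,1,1]}}

```text
t: 7.82
tool_pos: [0.5661, 0.1513, 0.0453]
tcp_rot: [0.658, 0.753, 0.004, -0.001]
wrist_force: [-1.8, 8.1, -3.5]
gripper_width: 0.0004
```

{"name": "step_arm", "arguments": {"dr": [[0,0,0],[0,0,0]], "translation": [[-0.2,0,0],[-0.2,0,0]], "fingers": [1,1]}}

```text
t: 7.98
tool_pos: [0.5662, 0.1498, 0.0453]
tcp_rot: [0.658, 0.753, 0.004, -0.001]
wrist_force: [-1.4, 8.8, -4.3]
gripper_width: -0.0002
```

{"name": "step_arm", "arguments": {"dr": [[0,0,0],[0,0,0]], "translation": [[-0.2,0,0],[-0.2,0,0]], "fingers": [1,1]}}

```text
t: 8.15
tool_pos: [0.5662, 0.1498, 0.0453]
tcp_rot: [0.658, 0.753, 0.005, -0.002]
wrist_force: [-1.1, 12.1, -4.6]
gripper_width: 0.0
```

{"name": "step_arm", "arguments": {"dr": [[0,0,0],[0,0,0]], "translation": [[-0.3,0,0],[-0.3,0,0]], "fingers": [1,1]}}

```text
t: 8.32
tool_pos: [0.5662, 0.1498, 0.0454]
tcp_rot: [0.657, 0.754, 0.007, -0.003]
wrist_force: [-1.0, 15.8, -5.3]
gripper_width: -0.0002
```

{"name": "step_arm", "arguments": {"dr": [[0,0,0],[0,0,0]], "translation": [[-0.3,0,0],[-0.3,0,0]], "fingers": [1,1]}}

```text
t: 8.48
tool_pos: [0.5662, 0.1498, 0.0455]
tcp_rot: [0.657, 0.754, 0.008, -0.004]
wrist_force: [-2.1, 20.5, -7.5]
gripper_width: 0.0001
```

```bash
python3 - <<'E'
from h import *
plan([.565,.125,.17],97.7)
p,d=viewer.camera('wrist'); cv2.imwrite('pics/w8.png',p[:,:,::-1])
p,d=viewer.camera('side'); crop(p[:,:,::-1],155,205,305,355,4,'pics/cs8.png')
E
```

```text
t 8.48 pos [0.5662 0.1498 0.0455] w 0.0001 F [-2.1 20.5 -7.5]
dr [ 0.36 -0.99  0.2 ] trans [ -2.22  -0.38 -12.49] rows>= 3.0
```

View pics/cs8.png

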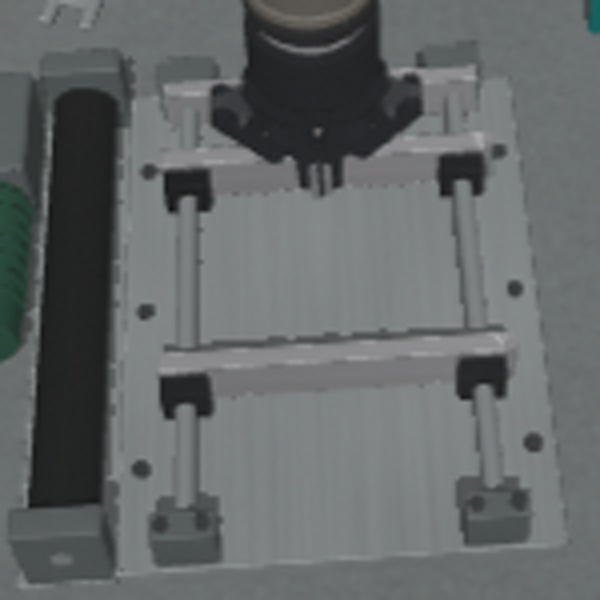

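{"name": "step_arm", "arguments": {"dr": [[0,0,0],[0,0,0],[0,0,0],[0,0,0],[0,0,0],[0,0,0],[0,0,0],[0,0,0],[0,0,0],[0,0,0]], "translation": [[1.2,0,0],[2.4,0,0],[2.4,0,-3],[2.4,0,-6],[2.4,0,-9],[1.2,0,-10],[-1.8,0,-10],[-3.4,0,-10],[-3.4,0,-10],[-3.4,0,-10]], "fingers": [1,1,1,1,1,-1,-1,-1,-1,-1]}}

```text
t: 9.42
tool_pos: [0.5723, 0.1009, 0.1444]
tcp_rot: [0.66, 0.751, 0.0, 0.001]
wrist_force: [0.7, 0.7, -0.4]
gripper_width: 0.0606
```

{"name": "step_arm", "arguments": {"dr": [[0,0,0],[0,0,0],[0,0,0]], "translation": [[0,0,0],[0,0,0],[0,0,0]], "fingers": [-1,-1,-1]}}

```text
t: 9.67
tool_pos: [0.5711, 0.1045, 0.1434]
tcp_rot: [0.658, 0.753, 0.0, 0.0]
wrist_force: [-0.3, -0.5, 0.1]
gripper_width: 0.0852
```

```bash
python3 - <<'E'
from h import *
plan([.572,.1072,.0705],97.7)
p,d=viewer.camera('wrist'); cv2.imwrite('pics/w9.png',p[:,:,::-1])
plan([.572,.1072,.0705],97.7)
E
```

```text
t 9.67 pos [0.5711 0.1045 0.1434] w 0.0852 F [-0.3 -0.5  0.1]
dr [ 0.03 -0.01 -0.02] trans [0.25 0.12 7.29] rows>= 1.8
t 9.72 pos [0.5711 0.1044 0.1433] w 0.0852 F [0.2 0.5 0. ]
dr [ 0.01 -0.01 -0.02] trans [0.26 0.12 7.28] rows>= 1.7
```

View pics/w9.png

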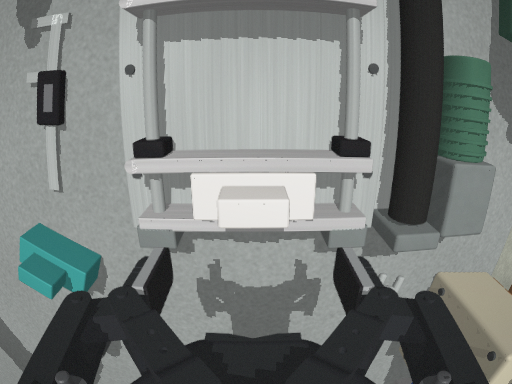

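```bash
python3 - <<'E'
from h import *
a=cv2.imread('pics/w9.png'); crop(a,130,140,380,240,3.2,'pics/w9c.png')
s,p,Q=pose()
for uv,z in [((253.5,197.5),.098),((253.5,227),.098),((253,191),.064),((253,158),.06),((253,172),.06),((160,217),.06),((350,218),.06)]:
    print(uv,(Q.inv().apply(watz(uv,z)-p)*100).round(2))
E
```

```text
(253.5, 197.5) [1.56 0.15 4.53]
(253.5, 227) [-0.61  0.15  4.53]
(253, 191) [0.89 0.12 7.93]
(253, 158) [3.43 0.12 8.33]
(253, 172) [2.32 0.12 8.33]
(160, 217) [-1.57 -7.77  8.33]
(350, 218) [-1.67  8.42  8.33]
```

View pics/w9c.png

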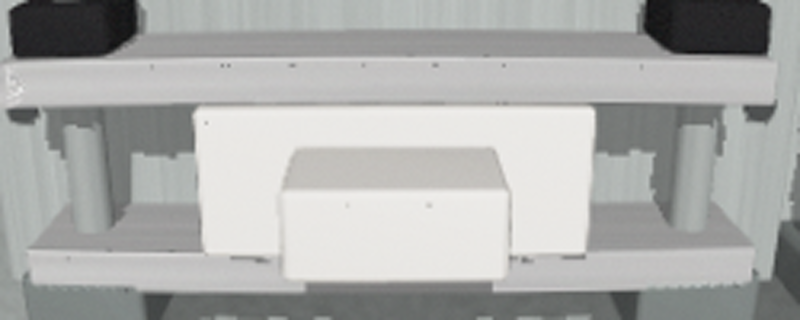

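{"name": "step_arm", "arguments": {"dr": [[0,0,0],[0,0,0],[0,0,0],[0,0,0],[0,0,0],[0,0,0],[0,0,0],[0,0,0],[0,0,0]], "translation": [[0.35,0.1,2],[0.35,0.1,4],[0.35,0.1,6],[0.35,0.1,7.0],[0.35,0.1,7.0],[0.35,0.1,7.0],[0.35,0.1,7.0],[0.35,0.1,7.0],[0.35,0.1,7.0]], "fingers": [-1,-1,-1,-1,1,1,1,1,1]}}

```text
t: 10.47
tool_pos: [0.5726, 0.1074, 0.0745]
tcp_rot: [0.659, 0.752, 0.001, 0.001]
wrist_force: [-0.9, -0.4, 3.4]
gripper_width: 0.0489
```

{"name": "step_arm", "arguments": {"dr": [[0,0,0],[0,0,0],[0,0,0],[0,0,0],[0,0,0],[0,0,0]], "translation": [[0,0,-1],[0,0,-2.5],[0,0,-4],[0,0,-5.5],[0,0,-6],[0,0,-6]], "fingers": [1,1,1,1,1,1]}}

```text
t: 10.97
tool_pos: [0.5729, 0.107, 0.135]
tcp_rot: [0.659, 0.752, 0.001, 0.001]
wrist_force: [-0.3, 0.7, -3.8]
gripper_width: 0.0493
```

```bash
python3 - <<'E'
from h import *
plan([.572,.1072,.0705],97.7)
p,d=viewer.camera('wrist'); cv2.imwrite('pics/w10.png',p[:,:,::-1])
E
```

```text
t 10.97 pos [0.5729 0.107  0.135 ] w 0.0493 F [-0.3  0.7 -3.8]
dr [ 0.2   0.02 -0.15] trans [ 0.03 -0.11  6.45] rows>= 1.5
```

View pics/w10.png

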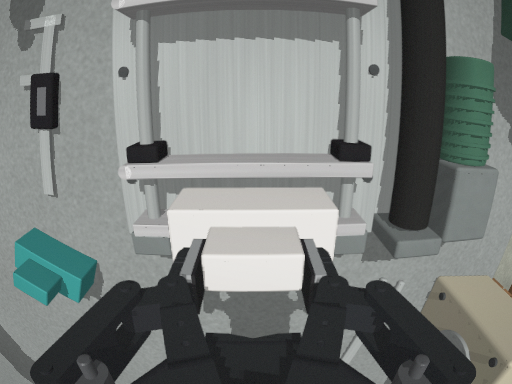

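{"name": "step_arm", "arguments": {"dr": [[0,0,0],[0,0,0],[0,0,0],[0,0,0],[0,0,0],[0,0,0],[0,0,0]], "translation": [[1.5,0,0],[3,0,0],[4.5,0,0],[5.6,0,0],[5.6,0,0],[5.6,0,0],[5.6,0,0]], "fingers": [1,1,1,1,1,1,1]}}

```text
t: 11.6
tool_pos: [0.5644, 0.1609, 0.1325]
tcp_rot: [0.659, 0.752, -0.001, 0.0]
wrist_force: [0.0, 0.6, -3.3]
gripper_width: 0.0488
```

```bash
python3 - <<'E'
from h import *
plan([.572-.0525*.134,.1072+.0545,.0705],97.7)
p,d=viewer.camera('wrist'); cv2.imwrite('pics/w11.png',p[:,:,::-1])
E
```

```text
t 11.6 pos [0.5644 0.1609 0.1325] w 0.0488 F [ 0.   0.6 -3.3]
dr [-0.06  0.09 -0.19] trans [0.08 0.07 6.2 ] rows>= 1.5
```

View pics/w11.png

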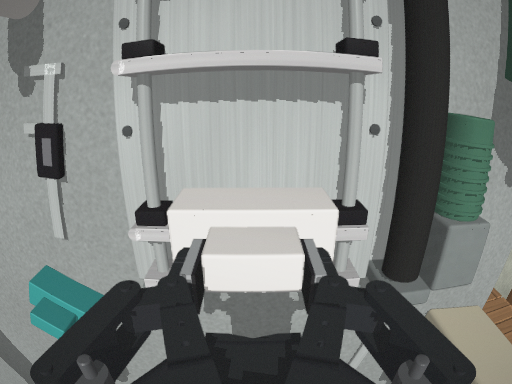

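{"name": "step_arm", "arguments": {"dr": [[0,0,0],[0,0,0],[0,0,0],[0,0,0],[0,0,0],[0,0,0],[0,0,0]], "translation": [[0.2,0,0.5],[0.2,0,2],[0.2,0,3.5],[0.2,0,5],[0.2,0,5.7],[0.2,0,6],[0.2,0,6]], "fingers": [1,1,1,1,1,1,1]}}

```text
t: 12.23
tool_pos: [0.5629, 0.1631, 0.0743]
tcp_rot: [0.659, 0.752, -0.003, -0.0]
wrist_force: [-6.0, -2.7, 9.7]
gripper_width: 0.0486
```

```bash
python3 - <<'E'
from h import *
plan([.572-.0525*.134,.1072+.0545,.0705],97.7)
p,d=viewer.camera('wrist'); cv2.imwrite('pics/w12.png',p[:,:,::-1])
E
```

```text
t 12.23 pos [0.5629 0.1631 0.0743] w 0.0486 F [-6.  -2.7  9.7]
dr [-0.23  0.17 -0.18] trans [-0.16  0.19  0.38] rows>= 0.1
```

View pics/w12.png

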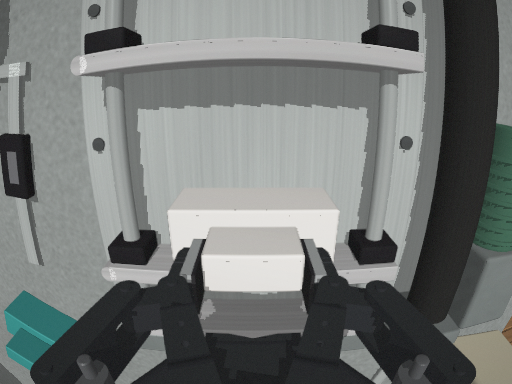

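{"name": "step_arm", "arguments": {"dr": [[0,0,0],[0,0,0],[0,0,0],[0,0,0],[0,0,0],[0,0,0],[0,0,0],[0,0,0],[0,0,0],[0,0,0]], "translation": [[0,0,-0.3],[0,0,-0.3],[0,0,-0.3],[0,0,-0.3],[0,0,-3.5],[0,0,-7],[3.5,0,-7],[7,0,-7],[10.5,0,-7],[13.5,0,-7]], "fingers": [-1,-1,-1,-1,-1,-1,1,1,1,1]}}

```text
t: 13.12
tool_pos: [0.546, 0.3008, 0.1436]
tcp_rot: [0.659, 0.752, 0.001, -0.0]
wrist_force: [-0.6, -0.0, 0.8]
gripper_width: 0.0388
```

{"name": "step_arm", "arguments": {"dr": [[0,0,0],[0,0,0],[0,0,0]], "translation": [[0,0,0],[0,0,0],[0,0,0]], "fingers": [1,1,1]}}

```text
t: 13.37
tool_pos: [0.5466, 0.2975, 0.1427]
tcp_rot: [0.659, 0.752, -0.0, 0.0]
wrist_force: [-0.1, -1.6, 0.6]
gripper_width: 0.0005
```

```bash
python3 - <<'E'
from h import *
plan([.5662-.149*.134,.1498+.149*.991,.042],97.7)
p,d=viewer.camera('wrist'); cv2.imwrite('pics/w13.png',p[:,:,::-1])
E
```

```text
t 13.37 pos [0.5466 0.2975 0.1427] w 0.0005 F [-0.1 -1.6  0.6]
dr [-0.01  0.07 -0.14] trans [ 1.000e-02 -4.000e-02  1.007e+01] rows>= 2.4
```

View pics/w13.png

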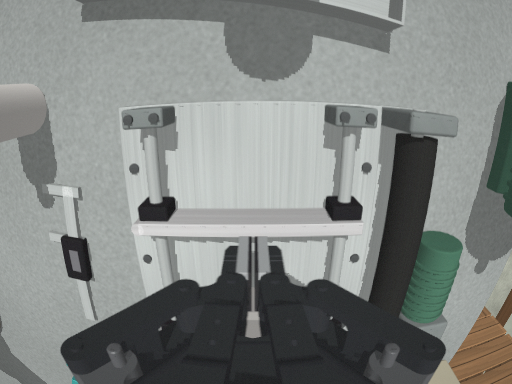

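{"name": "step_arm", "arguments": {"dr": [[0,0,0],[0,0,0],[0,0,0],[0,0,0],[0,0,0]], "translation": [[0,0,3.5],[0,0,7],[0,0,9.7],[0,0,9.7],[0,0,9.7]], "fingers": [1,1,1,1,1]}}

```text
t: 13.83
tool_pos: [0.5461, 0.2959, 0.0449]
tcp_rot: [0.66, 0.752, -0.002, -0.0]
wrist_force: [0.6, 0.2, -0.4]
gripper_width: -0.0
```

{"name": "step_arm", "arguments": {"dr": [[0,0,0],[0,0,0],[0,0,0],[0,0,0],[0,0,0],[0,0,0],[0,0,0],[0,0,0],[0,0,0],[0,0,0]], "translation": [[-0.5,0,0],[-1,0,0],[-1.5,0,0],[-2.2,0,0],[-2.9,0,0],[-3.6,0,0],[-4.3,0,0],[-5,0,0],[-5,0,0],[-5,0,0]], "fingers": [1,1,1,1,1,1,1,1,1,1]}}

```text
t: 14.67
tool_pos: [0.5545, 0.2511, 0.0484]
tcp_rot: [0.659, 0.752, 0.003, 0.0]
wrist_force: [0.1, 4.2, 2.3]
gripper_width: 0.0002
```

```bash
python3 - <<'E'
from h import *
plan([.5592,.2013,.045],97.7)
p,d=viewer.camera('wrist'); cv2.imwrite('pics/w14.png',p[:,:,::-1])
E
```

```text
t 14.67 pos [0.5545 0.2511 0.0484] w 0.0002 F [0.1 4.2 2.3]
dr [ 0.3  -0.24 -0.11] trans [-5.   -0.19  0.32] rows>= 1.2
```

View pics/w14.png

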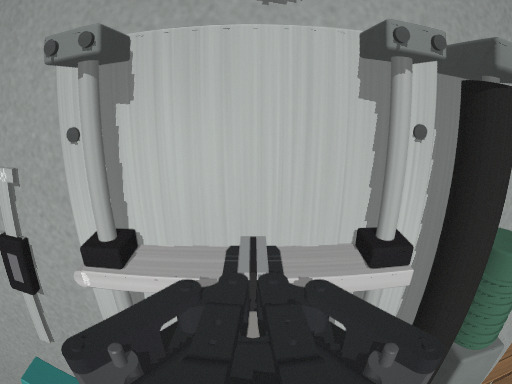

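{"name": "step_arm", "arguments": {"dr": [[0,0,0],[0,0,0],[0,0,0],[0,0,0],[0,0,0],[0,0,0],[0,0,0],[0,0,0],[0,0,0]], "translation": [[-0.6,0,0],[-1.2,0,0],[-1.8,0,0],[-2.4,0,0],[-3,0,0],[-3.5,0,0],[-3.9,0,0],[-4,0,0],[-4,0,0]], "fingers": [1,1,1,1,1,1,1,1,1]}}

```text
t: 15.47
tool_pos: [0.5599, 0.2118, 0.0484]
tcp_rot: [0.659, 0.753, 0.003, 0.0]
wrist_force: [0.6, 4.8, 4.4]
gripper_width: 0.0001
```

```bash
python3 - <<'E'
from h import *
plan([.5592,.2013,.045],97.7)
p,d=viewer.camera('side'); crop(p[:,:,::-1],155,205,305,355,4,'pics/cs15.png')
E
```

```text
t 15.47 pos [0.5599 0.2118 0.0484] w 0.0001 F [0.6 4.8 4.4]
dr [ 0.31 -0.23 -0.08] trans [-1.04 -0.21  0.33] rows>= 0.3
```

View pics/cs15.png

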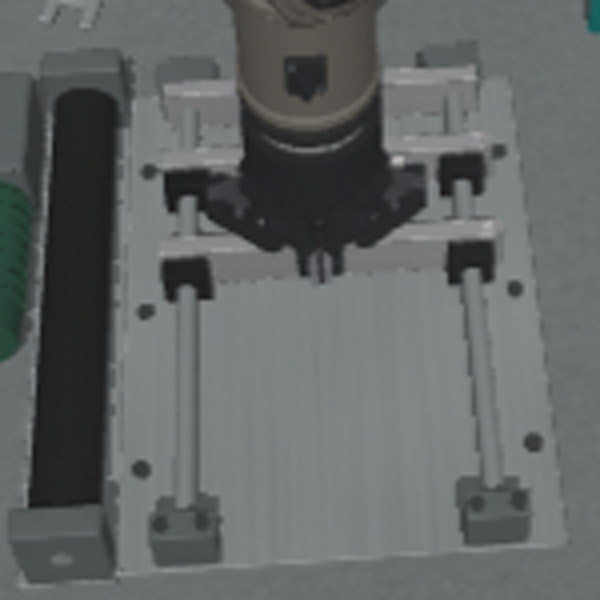

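{"name": "step_arm", "arguments": {"dr": [[0,0,0],[0,0,0],[0,0,0],[0,0,0]], "translation": [[-0.2,0,0],[-0.4,0,0],[-0.6,0,0],[-0.6,0,0]], "fingers": [1,1,1,1]}}

```text
t: 15.85
tool_pos: [0.5607, 0.2063, 0.0484]
tcp_rot: [0.658, 0.753, 0.004, 0.0]
wrist_force: [0.1, 6.8, 4.3]
gripper_width: 0.0002
```

{"name": "step_arm", "arguments": {"dr": [[0,0,0],[0,0,0]], "translation": [[-0.2,0,0],[-0.2,0,0]], "fingers": [1,1]}}

```text
t: 16.02
tool_pos: [0.5608, 0.2054, 0.0484]
tcp_rot: [0.658, 0.753, 0.004, -0.0]
wrist_force: [0.9, 7.5, 3.3]
gripper_width: -0.0
```

{"name": "step_arm", "arguments": {"dr": [[0,0,0],[0,0,0]], "translation": [[-0.1,0,0],[-0.1,0,0]], "fingers": [1,1]}}

```text
t: 16.18
tool_pos: [0.5609, 0.2049, 0.0484]
tcp_rot: [0.658, 0.753, 0.004, -0.0]
wrist_force: [0.8, 8.9, 1.8]
gripper_width: -0.0004
```

{"name": "step_arm", "arguments": {"dr": [[0,0,0],[0,0,0]], "translation": [[-0.15,0,0],[-0.15,0,0]], "fingers": [1,1]}}

```text
t: 16.35
tool_pos: [0.561, 0.2035, 0.0484]
tcp_rot: [0.658, 0.753, 0.004, -0.001]
wrist_force: [-0.3, 9.1, 2.9]
gripper_width: -0.0001
```

{"name": "step_arm", "arguments": {"dr": [[0,0,0],[0,0,0]], "translation": [[-0.1,0,0],[-0.1,0,0]], "fingers": [1,1]}}

```text
t: 16.52
tool_pos: [0.5612, 0.2026, 0.0484]
tcp_rot: [0.658, 0.753, 0.005, -0.001]
wrist_force: [0.7, 8.6, 2.7]
gripper_width: 0.0001
```

```bash
python3 - <<'E'
from h import *
plan([.5592,.2013,.045],97.7)
p,d=viewer.camera('side'); crop(p[:,:,::-1],155,205,305,355,4,'pics/cs16.png')
E
```

```text
t 16.52 pos [0.5612 0.2026 0.0484] w 0.0001 F [0.7 8.6 2.7]
dr [ 0.35 -0.39 -0.  ] trans [-0.11 -0.22  0.34] rows>= 0.1
```

View pics/cs16.png

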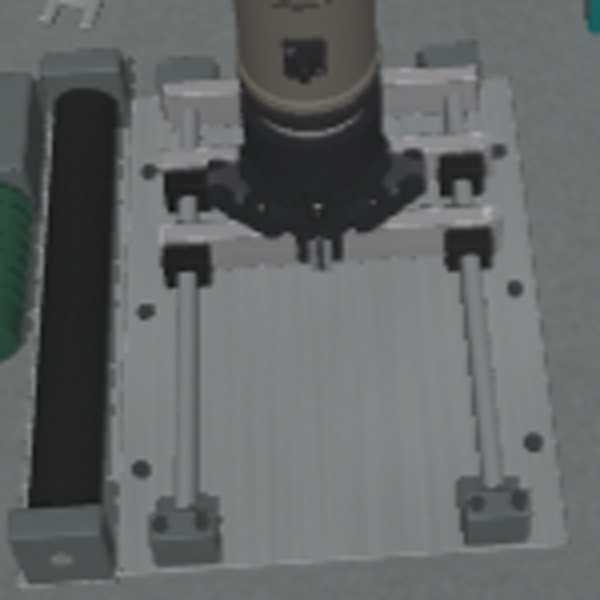

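{"name": "step_arm", "arguments": {"dr": [[0,0,0],[0,0,0]], "translation": [[-0.1,0,0],[-0.1,0,0]], "fingers": [1,1]}}

```text
t: 16.73
tool_pos: [0.5613, 0.2017, 0.0484]
tcp_rot: [0.658, 0.753, 0.005, -0.001]
wrist_force: [1.2, 9.5, 2.8]
gripper_width: 0.0004
```

{"name": "step_arm", "arguments": {"dr": [[0,0,0],[0,0,0],[0,0,0],[0,0,0],[0,0,0],[0,0,0],[0,0,0],[0,0,0],[0,0,0],[0,0,0]], "translation": [[1.2,0,0],[2.4,0,0],[2.4,0,-3],[2.4,0,-6],[2.4,0,-9],[1.2,0,-10],[-1.8,0,-10],[-3.5,0,-10],[-3.5,0,-10],[-3.5,0,-10]], "fingers": [1,1,1,1,1,-1,-1,-1,-1,-1]}}

```text
t: 17.57
tool_pos: [0.5641, 0.16, 0.1456]
tcp_rot: [0.66, 0.751, -0.001, 0.0]
wrist_force: [-0.4, 1.1, 0.1]
gripper_width: 0.0603
```

{"name": "step_arm", "arguments": {"dr": [[0,0,0],[0,0,0],[0,0,0]], "translation": [[0,0,0],[0,0,0],[0,0,0]], "fingers": [-1,-1,-1]}}

```text
t: 17.82
tool_pos: [0.5639, 0.1633, 0.146]
tcp_rot: [0.658, 0.753, -0.0, -0.0]
wrist_force: [-0.2, 0.1, -0.6]
gripper_width: 0.0856
```

```bash
python3 - <<'E'
from h import *
plan([.572-.052*.134,.1072+.052*.991,.0705],97.7)
p,d=viewer.camera('wrist'); cv2.imwrite('pics/w17.png',p[:,:,::-1]); crop(p[:,:,::-1],120,120,380,280,3,'pics/w17c.png')
E
```

```text
t 17.82 pos [0.5639 0.1633 0.146 ] w 0.0856 F [-0.2  0.1 -0.6]
dr [-0.03 -0.02 -0.  ] trans [-0.47  0.05  7.55] rows>= 1.8
```

View pics/w17c.png

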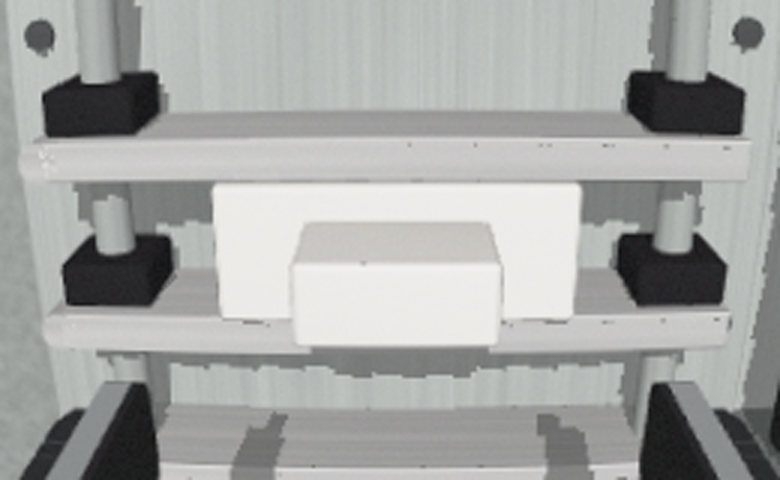

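```bash
python3 - <<'E'
from h import *
f=lambda u,v:(120+(u+.5)/3-.5,120+(v+.5)/3-.5)
s,p,Q=pose()
for n,u,v,z in [('g2 inner',395,181,.06),('blk+',395,183,.064),('blk-',250,319,.064),('g1 outer L',190,307,.06),('g1 outer R',600,308,.06),('g1 inner L',190,346,.06),('g1 inner R',600,346,.06),('fixed inner',395,464,.06),('g2 outer',395,139,.06)]:
    print(n,(Q.inv().apply(watz(f(u,v),z)-p)*100).round(2))
E
```

```text
g2 inner [ 1.59 -0.01  8.6 ]
blk+ [ 1.65 -0.01  8.2 ]
blk- [-2.28 -4.05  8.2 ]
g1 outer L [-2.12 -5.84  8.6 ]
g1 outer R [-2.14  5.81  8.6 ]
g1 inner L [-3.36 -5.96  8.6 ]
g1 inner R [-3.36  5.92  8.6 ]
fixed inner [-7.36 -0.02  8.6 ]
g2 outer [ 2.73 -0.01  8.6 ]
```

{"name": "step_arm", "arguments": {"dr": [[0,0,0],[0,0,0],[0,0,0],[0,0,0],[0,0,0],[0,0,0],[0,0,0],[0,0,0],[0,0,0],[0,0,0]], "translation": [[-0.4,0,1],[-0.4,0,4],[-0.4,0,6.5],[-0.4,0,7.2],[-0.4,0,7.2],[-0.4,0,7.2],[-0.4,0,7.2],[-0.4,0,7.2],[-0.4,0,7.2],[-0.4,0,7.2]], "fingers": [-1,-1,-1,-1,-1,1,1,1,1,1]}}

```text
t: 18.7
tool_pos: [0.5658, 0.1584, 0.0758]
tcp_rot: [0.659, 0.752, 0.001, 0.001]
wrist_force: [-1.3, -0.5, 6.1]
gripper_width: 0.049
```

{"name": "step_arm", "arguments": {"dr": [[0,0,0],[0,0,0],[0,0,0],[0,0,0],[0,0,0],[0,0,0],[0,0,0]], "translation": [[0,0,-1],[0,0,-2],[0,0,-3],[0,0,-5],[0,0,-7],[0,0,-9],[0,0,-9]], "fingers": [1,1,1,1,1,1,1]}}

```text
t: 19.28
tool_pos: [0.568, 0.159, 0.1693]
tcp_rot: [0.659, 0.752, 0.004, 0.003]
wrist_force: [0.6, 0.6, -1.9]
gripper_width: 0.0488
```

```bash
python3 - <<'E'
from h import *
plan([.4955,-.131,.16],97.7)
p,d=viewer.camera('wrist'); cv2.imwrite('pics/w18.png',p[:,:,::-1])
p,d=viewer.camera('side'); crop(p[:,:,::-1],155,205,305,355,4,'pics/cs18.png')
E
```

```text
t 19.28 pos [0.568  0.159  0.1693] w 0.0488 F [ 0.6  0.6 -1.9]
dr [ 0.52 -0.03 -0.16] trans [-27.79 -11.     0.81] rows>= 7.2
```

View pics/w18.png

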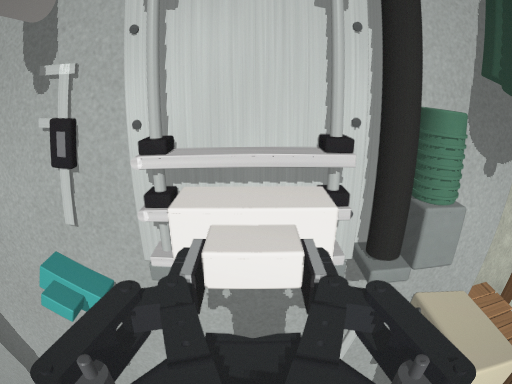

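View pics/cs18.png

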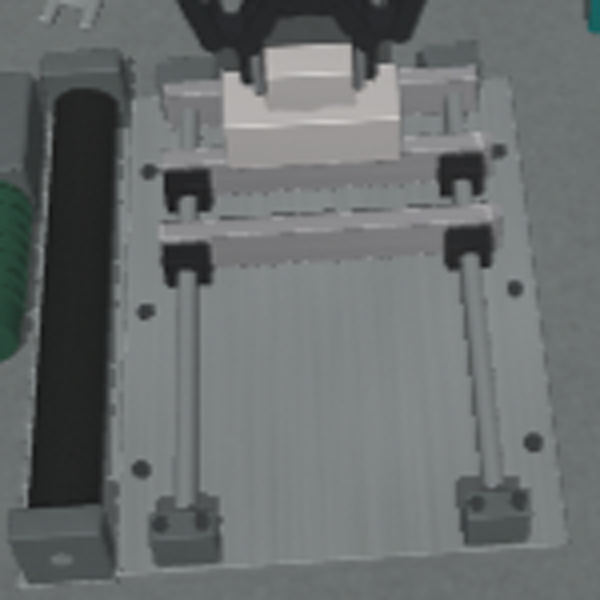

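{"name": "step_arm", "arguments": {"dr": [[0,0,0],[0,0,0],[0,0,0],[0,0,0],[0,0,0],[0,0,0],[0,0,0],[0,0,0],[0,0,0],[0,0,0]], "translation": [[-3.5,-1.4,0],[-7,-2.8,0],[-10.5,-4.2,0],[-14,-5.6,0],[-17.5,-7,0],[-21,-8.4,0],[-24.5,-9.8,0],[-27.8,-11,0],[-27.8,-11,0],[-27.8,-11,0]], "fingers": [1,1,1,1,1,1,1,1,1,1]}}

```text
t: 20.22
tool_pos: [0.4904, -0.1351, 0.1625]
tcp_rot: [0.661, 0.75, -0.001, -0.001]
wrist_force: [0.9, 0.2, -3.4]
gripper_width: 0.0489
```

{"name": "step_arm", "arguments": {"dr": [[0,0,0],[0,0,0],[0,0,0],[0,0,0],[0,0,0],[0,0,0],[0,0,0],[0,0,0]], "translation": [[0,0,2.5],[0,0,5],[0,0,7.5],[0,0,10],[0,0,10.8],[0,0,11.1],[0,0,11.1],[0,0,11.1]], "fingers": [1,1,1,1,1,1,1,1]}}

```text
t: 20.88
tool_pos: [0.4899, -0.13, 0.0552]
tcp_rot: [0.658, 0.753, -0.003, -0.003]
wrist_force: [-12.9, 4.1, 25.2]
gripper_width: 0.049
```

{"name": "step_arm", "arguments": {"dr": [[0,0,0],[0,0,0],[0,0,0],[0,0,0],[0,0,0],[0,0,0],[0,0,0],[0,0,0],[0,0,0],[0,0,0]], "translation": [[0,0,-0.4],[0,0,-0.4],[0,0,-0.5],[0,0,-0.5],[0,0,-0.5],[0,0,-0.6],[0,0,-3],[0,0,-6],[0,0,-10],[0,0,-13]], "fingers": [1,1,-1,-1,-1,-1,-1,-1,-1,-1]}}

```text
t: 21.72
tool_pos: [0.4931, -0.132, 0.1855]
tcp_rot: [0.659, 0.752, 0.0, 0.001]
wrist_force: [0.3, 0.8, -0.2]
gripper_width: 0.0852
```

```bash
python3 - <<'E'
from h import *
plan([.47,-.34,.18],12.6)
p,d=viewer.camera('side'); cv2.imwrite('pics/s19.png',p[:,:,::-1])
p,d=viewer.camera('wrist'); cv2.imwrite('pics/w19.png',p[:,:,::-1])
E
```

```text
t 21.72 pos [ 0.4931 -0.132   0.1855] w 0.0852 F [ 0.3  0.8 -0.2]
dr [ 8.000e-02 -5.000e-02  8.499e+01] trans [-20.31  -5.04   0.55] rows>= 11.9
```

View pics/s19.png

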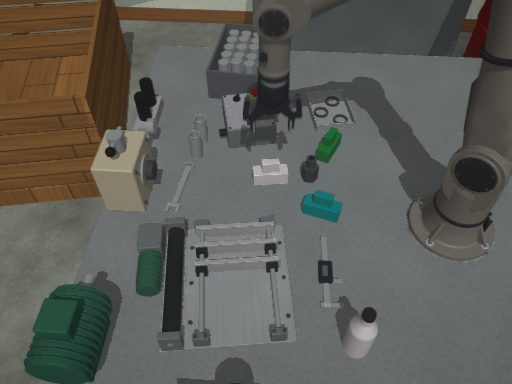

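{"name": "step_arm", "arguments": {"dr": [[0,0,7],[0,0,14],[0,0,21],[0,0,28],[0,0,35],[0,0,42],[0,0,49],[0,0,56],[0,0,63],[0,0,70]], "translation": [[-2,-0.5,-0.2],[-4,-1,-0.5],[-6,-1.5,-1],[-8,-2,-1.5],[-10,-2.5,-1.5],[-12,-3,-1.5],[-14,-3.5,-1.5],[-16,-4,-1.5],[-18,-4.5,-1.5],[-20.3,-5,-1.5]], "fingers": [-1,-1,-1,-1,-1,-1,-1,-1,-1,-1]}}

```text
t: 22.65
tool_pos: [0.4692, -0.3401, 0.1971]
tcp_rot: [0.972, 0.236, -0.001, -0.001]
wrist_force: [0.6, -0.0, -0.2]
gripper_width: 0.0857
```

```bash
python3 - <<'E'
from h import *
plan([.468,-.34,.2],12.6)
E
```

```text
t 22.65 pos [ 0.4692 -0.3401  0.1971] w 0.0857 F [ 0.6 -0.  -0.2]
dr [-0.09  0.05 14.67] trans [-0.11 -0.07 -0.29] rows>= 2.0
```

{"name": "step_arm", "arguments": {"dr": [[0,0,7],[0,0,14.7],[0,0,14.7],[0,0,14.7],[0,0,14.7]], "translation": [[0,0,0],[0,0,0],[0,0,0],[0,0,0],[0,0,0]], "fingers": [-1,-1,-1,-1,-1]}}

```text
t: 23.07
tool_pos: [0.4697, -0.3394, 0.1976]
tcp_rot: [0.994, 0.114, -0.0, -0.0]
wrist_force: [0.3, 0.0, 0.1]
gripper_width: 0.0853
```

```bash
python3 - <<'E'
from h import *
plan([.468,-.34,.2],12.6)
p,d=viewer.camera('wrist'); cv2.imwrite('pics/w20.png',p[:,:,::-1])
E
```

```text
t 23.07 pos [ 0.4697 -0.3394  0.1976] w 0.0853 F [0.3 0.  0.1]
dr [-0.03  0.03  0.46] trans [-0.18  0.02 -0.24] rows>= 0.1
```

View pics/w20.png

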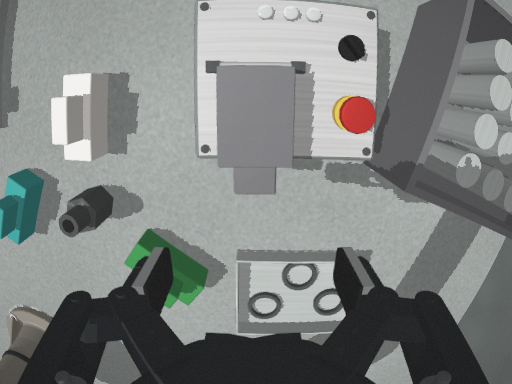

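```bash
python3 - <<'E'
from h import *
s,p,Q=pose();print(p,Q.as_euler('xyz',degrees=True))
def T(uv,z): return (Q.inv().apply(watz(uv,z)-p)*100).round(2)
for n,uv,z in [('lipL',(235,193),.0995),('lipR',(276,194),.0995),('lip cov L',(234,167),.0995),('lip cov R',(276,167),.0995),('covFL',(217,165),.111),('covFR',(293,168),.111),('covBL',(217,64),.111),('covBR',(295,64),.111),('boxFL',(197,157),.075),('boxFR',(376,159),.075),('boxBL',(198,3),.075)]:
    print(n,T(uv,z),watz(uv,z).round(4))
crop(cv2.imread('pics/w20.png'),180,40,400,210,3.5,'pics/w20c.png')
E
```

```text
[ 0.46982265 -0.3394137   0.1978006 ] [-1.79978119e+02  1.91583573e-02  1.30389809e+01]
lipL [ 0.17 -1.5   9.83] [ 0.468  -0.3244  0.0995]
lipR [0.08 1.99 9.83] [ 0.475  -0.3586  0.0995]
lip cov L [ 2.44 -1.55  9.83] [ 0.4901 -0.3188  0.0995]
lip cov R [2.45 1.93 9.83] [ 0.498  -0.3527  0.0995]
covFL [ 2.89 -2.82  8.68] [ 0.4916 -0.3054  0.111 ]
covFR [2.65 3.2  8.68] [ 0.5028 -0.3646  0.111 ]
covBL [10.77 -2.69  8.68] [ 0.5687 -0.2889  0.111 ]
covBR [10.8   3.18  8.68] [ 0.5821 -0.346   0.111 ]
boxFL [ 2.81 -5.09 12.28] [ 0.4857 -0.2834  0.075 ]
boxFR [ 2.79 11.84 12.27] [ 0.5237 -0.4484  0.075 ]
boxBL [17.   -4.83 12.28] [ 0.6245 -0.254   0.075 ]
```

View pics/w20c.png

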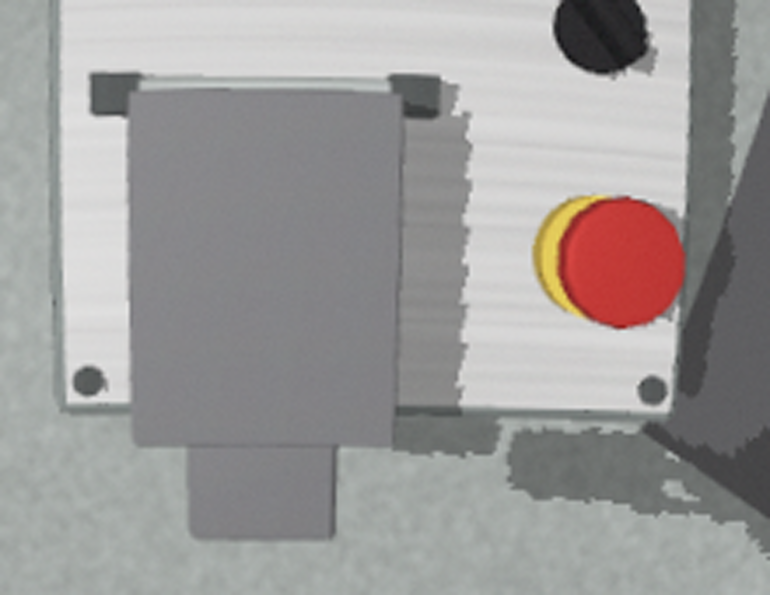

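{"name": "step_arm", "arguments": {"dr": [[0,0,0],[0,0,0],[0,0,0],[0,0,0],[0,0,0],[0,0,0],[0,0,0],[0,0,0],[0,0,0],[0,0,0]], "translation": [[0.7,0.2,2],[0.7,0.2,5],[0.7,0.2,8],[0.7,0.2,10.5],[0.7,0.2,11.2],[0.7,0.2,11.2],[0.7,0.2,11.2],[0.7,0.2,11.2],[0.7,0.2,11.2],[0.7,0.2,11.2]], "fingers": [-1,-1,-1,-1,-1,1,1,1,1,1], "squeeze": 25}}

```text
t: 23.95
tool_pos: [0.4779, -0.3393, 0.0885]
tcp_rot: [0.994, 0.112, 0.001, -0.0]
wrist_force: [-2.0, 3.3, 6.2]
gripper_width: 0.035
```

```bash
python3 - <<'E'
from h import *
plan([.468,-.34,.2],13)
p,d=viewer.camera('wrist'); cv2.imwrite('pics/w21.png',p[:,:,::-1])
p,d=viewer.camera('side'); crop(p[:,:,::-1],200,60,340,180,5,'pics/cs21.png')
E
```

```text
t 23.95 pos [ 0.4779 -0.3393  0.0885] w 0.035 F [-2.   3.3  6.2]
dr [-0.04 -0.07 -0.13] trans [ -0.96  -0.16 -11.15] rows>= 2.7
```

View pics/w21.png

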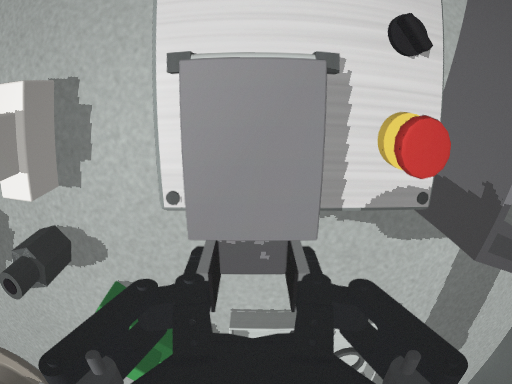

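View pics/cs21.png

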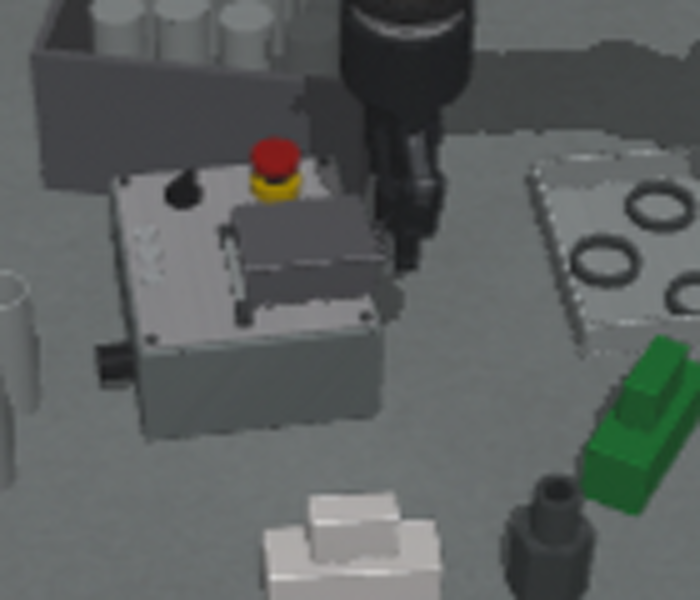

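```bash
python3 - <<'E'
import numpy as np
r=np.hypot(103,14);p0=np.arctan2(14,-103)
for t in range(0,105,8):
    a=p0-np.radians(t); print(t, round((r*np.cos(a)+103)/10,2), round(-(r*np.sin(a)-14)/10,2))
E
```

```text
0 0.0 -0.0
8 0.3 -1.42
16 0.78 -2.78
24 1.46 -4.07
32 2.31 -5.25
40 3.31 -6.29
48 4.45 -7.19
56 5.7 -7.92
64 7.04 -8.47
72 8.45 -8.83
80 9.89 -8.99
88 11.34 -8.94
96 12.77 -8.7
104 14.15 -8.26
```

{"name": "step_arm", "arguments": {"dr": [[0,0,0],[0,0,0],[0,0,0],[0,0,0],[0,0,0],[0,0,0]], "translation": [[0.3,0,-1.42],[0.78,0,-2.78],[1.46,0,-4.07],[2.31,0,-5.25],[3.31,0,-6.29],[3.31,0,-6.29]], "fingers": [1,1,1,1,1,1]}}

```text
t: 24.55
tool_pos: [0.512, -0.3314, 0.1518]
tcp_rot: [0.994, 0.114, 0.002, 0.0]
wrist_force: [-0.6, 1.1, -0.1]
gripper_width: 0.0351
```

```bash
python3 - <<'E'
from h import *
plan([.4779,-.3393,.0885],13)
p,d=viewer.camera('side'); crop(p[:,:,::-1],200,60,340,180,5,'pics/cs22.png')
E
```

```text
t 24.55 pos [ 0.512  -0.3314  0.1518] w 0.0351 F [-0.6  1.1 -0.1]
dr [ 0.07 -0.2   0.05] trans [-3.53 -0.01  6.32] rows>= 1.7
```

View pics/cs22.png

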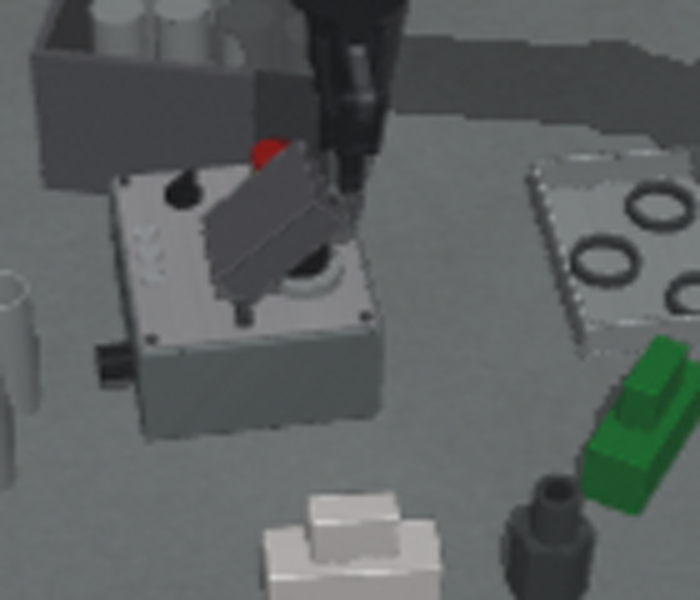

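{"name": "step_arm", "arguments": {"dr": [[0,0,0],[0,0,0],[0,0,0],[0,0,0],[0,0,0],[0,0,0],[0,0,0],[0,0,0]], "translation": [[1.14,0,-0.9],[2.39,0,-1.63],[3.73,0,-2.18],[5.14,0,-2.54],[6.58,0,-2.7],[8.03,0,-2.65],[9.46,0,-2.41],[9.46,0,-2.41]], "fingers": [1,1,1,1,1,1,1,1]}}

```text
t: 25.27
tool_pos: [0.6035, -0.3108, 0.1733]
tcp_rot: [0.994, 0.113, 0.001, 0.0]
wrist_force: [-0.8, 1.9, 5.4]
gripper_width: 0.035
```

```bash
python3 - <<'E'
from h import *
plan([.4779,-.3393,.0885],13)
p,d=viewer.camera('side'); crop(p[:,:,::-1],200,60,340,180,5,'pics/cs23.png')
E
```

```text
t 25.27 pos [ 0.6035 -0.3108  0.1733] w 0.035 F [-0.8  1.9  5.4]
dr [ 0.03 -0.12  0.02] trans [-12.9   -0.06   8.45] rows>= 3.7
```

View pics/cs23.png

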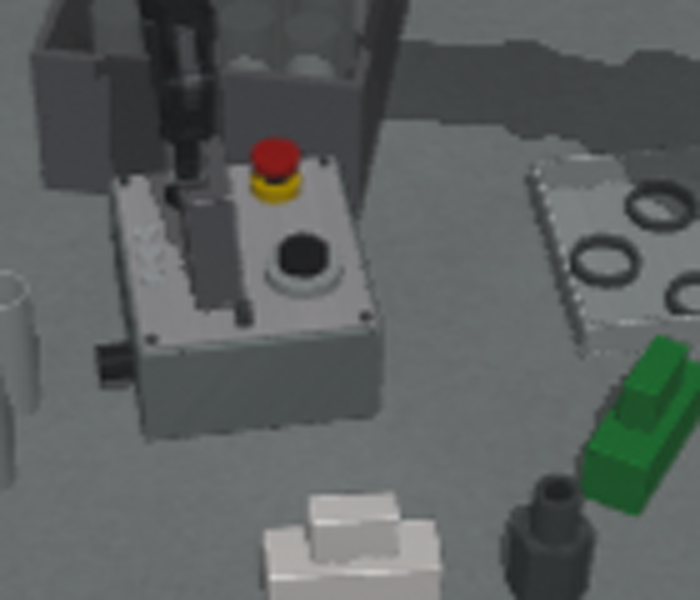

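{"name": "step_arm", "arguments": {"dr": [[0,0,0],[0,0,0],[0,0,0],[0,0,0],[0,0,0],[0,0,0],[0,0,0],[0,0,0]], "translation": [[0,0,0],[0,0,0],[0,0,0],[0,0,0],[0,0,-2],[0,0,-4],[-3.5,0,-5],[-6.8,0,-5]], "fingers": [-1,-1,-1,-1,-1,-1,-1,-1]}}

```text
t: 25.98
tool_pos: [0.5371, -0.327, 0.2259]
tcp_rot: [0.994, 0.114, 0.003, 0.001]
wrist_force: [-0.2, -1.9, 1.0]
gripper_width: 0.085
```

{"name": "step_arm", "arguments": {"dr": [[0,0,0],[0,0,0],[0,0,0],[0,0,0],[0,0,0]], "translation": [[0,0,0],[0,0,0],[0,0,0],[0,0,0],[0,0,0]], "fingers": [1,1,1,1,1]}}

```text
t: 26.4
tool_pos: [0.5363, -0.3262, 0.2228]
tcp_rot: [0.994, 0.113, 0.0, -0.0]
wrist_force: [-0.5, 0.3, 0.0]
gripper_width: 0.0256
```

```bash
python3 - <<'E'
from h import *
plan([.4779,-.3393,.0885],13)
p,d=viewer.camera('wrist'); cv2.imwrite('pics/w24.png',p[:,:,::-1])
p,d=viewer.camera('side'); crop(p[:,:,::-1],200,60,340,180,5,'pics/cs24.png')
E
```

```text
t 26.4 pos [ 0.5363 -0.3262  0.2228] w 0.0256 F [-0.5  0.3  0. ]
dr [-0.03 -0.03 -0.03] trans [-5.99 -0.03 13.43] rows>= 3.5
```

View pics/w24.png

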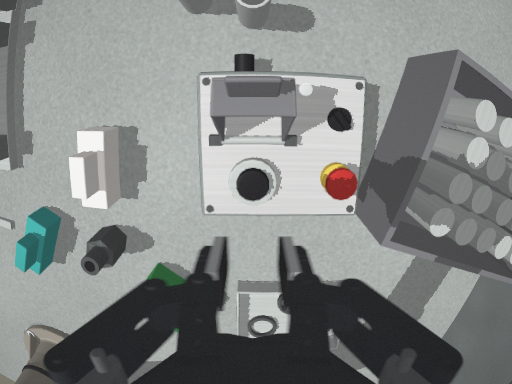

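View pics/cs24.png

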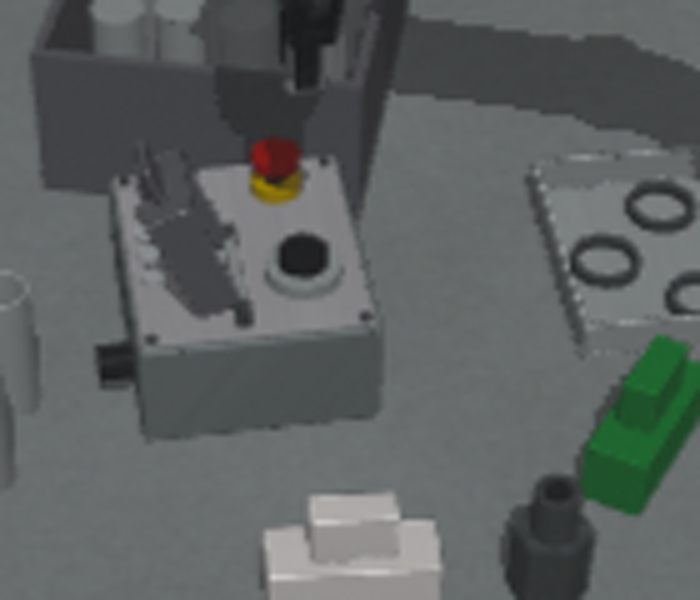

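```bash
python3 - <<'E'
from h import *
s,p,Q=pose()
print((Q.inv().apply(watz((252.5,184),.097)-p)*100).round(2))
q,d=viewer.camera('top'); q=q[:,:,::-1]; cv2.imwrite('pics/t25.png',q); crop(q,140,130,260,240,6,'pics/ct25.png')
E
```

```text
[ 1.300e-01 -1.000e-02  1.258e+01]
```

View pics/ct25.png

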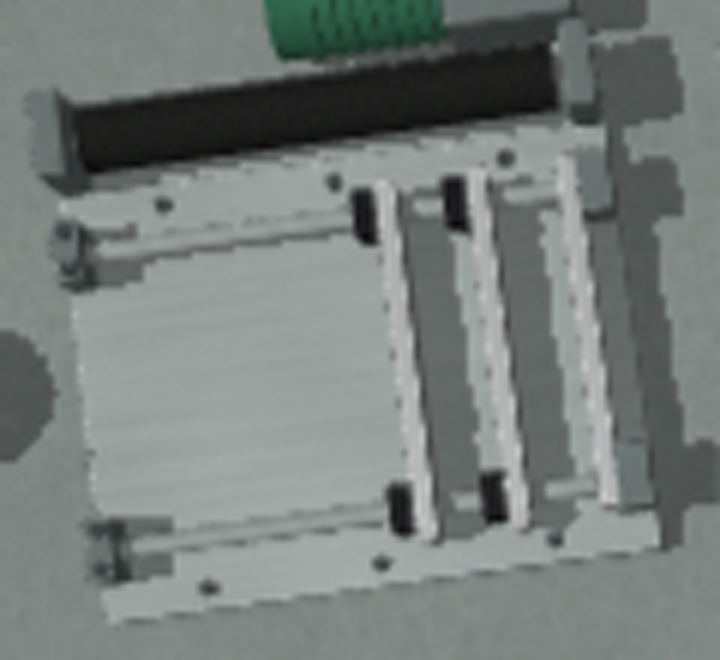

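View pics/t25.png

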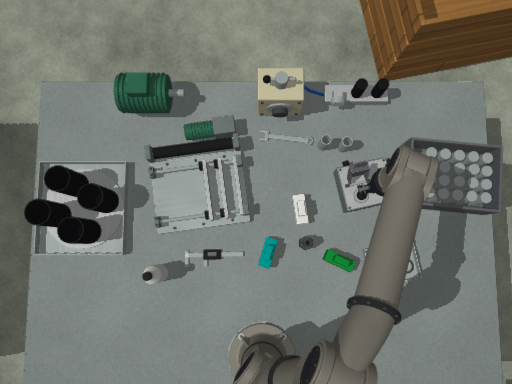

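{"name": "step_arm", "arguments": {"dr": [[0,0,0],[0,0,0],[0,0,0],[0,0,0],[0,0,0],[0,0,0],[0,0,0]], "translation": [[0.1,0,3],[0.1,0,6],[0.1,0,9],[0.1,0,11],[0.1,0,12],[0.1,0,12.2],[0.1,0,12.2]], "fingers": [1,1,1,1,1,1,1]}}

```text
t: 27.13
tool_pos: [0.5366, -0.3267, 0.1011]
tcp_rot: [0.994, 0.112, -0.0, -0.0]
wrist_force: [0.2, -0.9, 0.0]
gripper_width: -0.0001
```

{"name": "step_arm", "arguments": {"dr": [[0,0,0],[0,0,0],[0,0,0],[0,0,0],[0,0,0]], "translation": [[0,0,0.3],[0,0,0.5],[0,0,0.7],[0,0,0.7],[0,0,0.7]], "fingers": [1,1,1,1,1]}}

```text
t: 27.55
tool_pos: [0.5374, -0.3274, 0.0954]
tcp_rot: [0.994, 0.112, 0.001, 0.001]
wrist_force: [1.8, -1.1, 2.2]
gripper_width: -0.0003
```

{"name": "step_arm", "arguments": {"dr": [[0,0,0],[0,0,0],[0,0,0],[0,0,0]], "translation": [[0,0,0.3],[0,0,0.6],[0,0,0.6],[0,0,0.6]], "fingers": [1,1,1,1]}}

```text
t: 27.88
tool_pos: [0.5375, -0.3274, 0.091]
tcp_rot: [0.994, 0.112, 0.001, 0.001]
wrist_force: [-2.2, 1.4, 14.6]
gripper_width: -0.0003
```

{"name": "step_arm", "arguments": {"dr": [[0,0,0],[0,0,0],[0,0,0],[0,0,0],[0,0,0],[0,0,0],[0,0,0]], "translation": [[0,0,0],[0,0,-2],[0,0,-5],[0,0,-8],[-2,0,-12],[-4,0,-13],[-4,0,-13]], "fingers": [1,1,1,1,1,1,1]}}

```text
t: 28.47
tool_pos: [0.4948, -0.3391, 0.222]
tcp_rot: [0.994, 0.11, 0.001, 0.003]
wrist_force: [-0.6, -1.2, -0.7]
gripper_width: 0.0002
```

```bash
python3 - <<'E'
from h import *
plan([.4779,-.3393,.0885],13)
p,d=viewer.camera('wrist'); cv2.imwrite('pics/w26.png',p[:,:,::-1])
p,d=viewer.camera('side'); cv2.imwrite('pics/s26.png',p[:,:,::-1]); crop(p[:,:,::-1],200,60,340,180,5,'pics/cs26.png')
E
```

```text
t 28.47 pos [ 0.4948 -0.3391  0.222 ] w 0.0002 F [-0.6 -1.2 -0.7]
dr [ 0.32 -0.04 -0.39] trans [-1.66 -0.43 13.35] rows>= 3.2
```

View pics/w26.png

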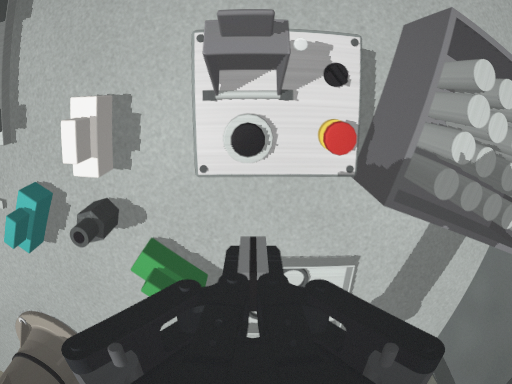

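View pics/s26.png

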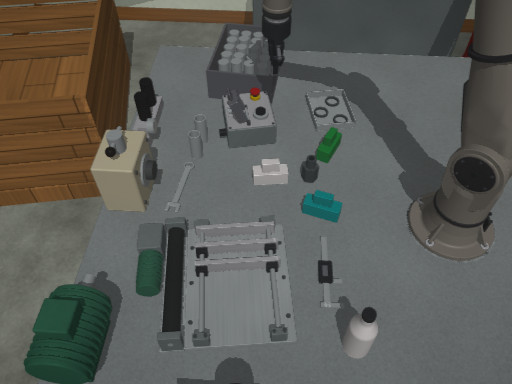

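{"name": "step_arm", "arguments": {"dr": [[0,0,0],[0,0,0],[0,0,0]], "translation": [[0,0,0],[0,0,0],[0,0,0]], "fingers": [1,1,1]}}

```text
t: 28.82
tool_pos: [0.4973, -0.3346, 0.2165]
tcp_rot: [0.994, 0.113, -0.001, -0.001]
wrist_force: [0.8, 0.0, -0.1]
gripper_width: -0.0
```

```bash
python3 -c "
from plant import order
print(order.job_done())"
```

```text
the job is handed in; nothing more can be done
None
```

The whole job is done and handed in at about 29 s, though no verdict came back. I set both lanes with the white block and stood it back on the table at its starting spot. I then lifted the guard by its lip until it fell back on its stop, and pressed the start button.

**Lanes:**
- **First lane:** I pushed the first guide until it stopped against the block (20 N, no further travel). The wrist picture put this lane at 40.0 mm.
- **Second lane:** I stopped the second guide within about 0.5 mm of 52 mm beyond the first guide's stop. I went by tool position here, because the force showed no clear stop.
- **Disagreement:** one wrist-camera estimate put the second lane at 37.2 mm. The same picture showed 39.3 mm across the block in that lane, so I took it as a reading error. In the last top view the two guide spacings are equal (about 91 and 92 px).

**Last pictures:** the block stands upright, the guard leans back and the button has sprung up. The start press reached 14.6 N with the fingers 6 mm below the button's rest height. The bystanders look unmoved, and the arm is clear of everything.

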